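Spring the clips off a shutter's bolt rod and lay a straightedge along its guides

TASK

The bolt rod of this balcony shutter binds in its guides. Slide the yellow wedge along the top of the rod, in under the lip of each spring clip, until the clip springs up off the rod (do not touch a clip with the gripper while it is still snapped on), then collect every clip in the steel tray and put the wedge back flat on the cork mat. Only then lay the blue-ribbed straightedge flat on the bare face of the stile with one long edge flush against the front faces of all three rod guides, so their line can be checked, and let go; leave everything else on the table alone.

Things in the scene. Friction and masses are not known exactly. Their poses are not given: they have to be found in the camera images.
- stile: Dark wooden shutter stile 150 (x) x 400 (y) x 30 mm lying fixed on the table; origin: centre of its underside, y along its length. On it, fixed: three grey guide blocks 32 (x) x 24 (y) mm, tops at z = 68 mm, centred at x = +45, y = -165, -25, +115 mm, and a brass bolt rod lying in them. The face at x below +29 mm is bare. Clip k sits against the +y side of guide k.
- rod_mid (a point): Point on the bolt rod's axis at the stile's middle (stile x = +45, y = 0, z = 61 mm); axes as the stile's. The rod runs along y from -195 to +195 mm, 20 mm in diameter: its top is 10 mm above its axis and 3 mm above the guide tops.
- guide_face (a point): Foot of the middle guide's front face, where it meets the stile (stile x = +29, y = -25, z = 30 mm); axes as the stile's. The front faces of all three guides lie in one upright plane through this point along the stile's y; the straightedge goes on its -x side.
- clip1: Spring clip on the rod (a clip may be absent: None). Origin: bore centre, on the rod axis while snapped on; x across, y along the rod, z up. Steel bridge 32 x 22 x 5 mm, underside at z = 10 mm; two sprung legs down to z = -25 mm, feet out to x = -20, +20 mm; orange pull tab on top. 54 g. At +y the bridge ends in an upturned lip out to y = 20 mm, its underside 10 to 16 mm high: the wedge's way in.
- clip2: Like clip1, at the middle guide. Bumps under the rod hold a clip with some 5 to 8 N; the guide at its -y side takes the push of the wedge (about 5 N). When it has risen 12 to 14 mm the bumps pass the rod's middle and it springs up, to rest 15 to 20 mm higher than before, straddling the rod with a light grip, leaning up to 0.3 rad; from there it lifts straight off with 1 to 2 N.
- clip3: Like clip1, at the guide at stile y = +115 mm (clip centres at stile y = -142, -2 and +138 mm while snapped on). Lifted off, its legs close by 1.5 mm a side; it stands on its feet, origin 25 mm above the floor.
- clip1_tab (a point): Middle of the orange pull tab of clip1, 31 mm above the clip's origin. The tab is 10 mm across the rod, 20 mm along it and 28 mm tall (z = 15 to 43 mm of the clip).
- clip2_tab (a point): The same on clip2.
- clip3_tab (a point): The same on clip3.
- wedge: Yellow plastic wedge, 94 mm long, about 60 g, lying flat on the cork mat. Origin: under the middle of its grip block, on the flat underside; x points to the tip. Grip block 24 (x) x 26 (y) x 38 mm tall; from x = 12 to 82 mm a slippery ramp 12 mm wide falls from 24.5 to 2.5 mm thick. It has to pass between a clip's legs, 20 mm apart.
- wedge_tip (a point): Middle of the wedge's thin tip, at its underside (wedge x = +82 mm). Slid flat along the rod's top towards the stile's -y, into a clip's +y side, it has the clip off when it is about 45 to 54 mm past the bridge's +y edge (at 60 mm the grip block meets the lip). It passes over the guides.
- wedge_mid (a point): Middle of the wedge's length, at its underside (wedge x = +35 mm).
- straightedge: Aluminium straightedge 50 (x) x 300 (y) x 10 mm with a blue upright rib 12 mm wide and 16 mm tall along its middle (26 mm in all), about 0.3 kg. Origin: centre of its flat underside, y along its length. Either long edge may be used. It can be held by the rib and slid on the stile by pushing its edge.
- tray: Steel parts tray 150 (x) x 105 (y) x 33 mm, walls and floor 3 mm, fixed, open on top. Origin: centre of its underside.
- mat: Cork tool mat 150 (x) x 105 (y) x 3 mm, fixed. Origin: centre of its underside.
- hinge: Steel mortise hinge lying open, 74 x 100 x 12 mm. Bystander; origin at the centre of its underside.
- depth_gauge: Blue plastic depth gauge, 130 x 100 x 26 mm. Bystander; origin at the underside of its stock.
- jar: Small glass jar with clip latch lid, 72 mm diameter, 97 mm tall. Bystander; origin at the centre of its underside.
- centre_punch: Silver centre punch, 12 mm thick, 120 mm long, lying. Bystander; origin on the table under its middle.
- tea_glass: Empty tea glass, 60 mm diameter, 85 mm tall. Bystander; origin at the centre of its underside.
Not all that is in view belongs to the job. Leave any pink or purple look-alike of the clip2 alone. What is shaped like the clip1 but green or pink is not meant.

How it is judged:
On the way, in this order (a step that is already met when the one before it is completed fails the run):
1. every spring clip has been sprung off the rod ((z of clip1 in the frame of stile above 0.076 m or z of clip1 in the frame of stile below 0.045 m or x of clip1 in the frame of stile above 0.06 m or x of clip1 in the frame of stile below 0.03 m) and (z of clip2 in the frame of stile above 0.076 m or z of clip2 in the frame of stile below 0.045 m or x of clip2 in the frame of stile above 0.06 m or x of clip2 in the frame of stile below 0.03 m) and (z of clip3 in the frame of stile above 0.076 m or z of clip3 in the frame of stile below 0.045 m or x of clip3 in the frame of stile above 0.06 m or x of clip3 in the frame of stile below 0.03 m)), for 0.1 s.
2. every clip is in the tray and the wedge lies flat on the cork mat (x of clip1 in the frame of tray between -0.072 and 0.072 m and y of clip1 in the frame of tray between -0.0495 and 0.0495 m and z of clip1 in the frame of tray between 0 and 0.06 m and x of clip2 in the frame of tray between -0.072 and 0.072 m and y of clip2 in the frame of tray between -0.0495 and 0.0495 m and z of clip2 in the frame of tray between 0 and 0.06 m and x of clip3 in the frame of tray between -0.072 and 0.072 m and y of clip3 in the frame of tray between -0.0495 and 0.0495 m and z of clip3 in the frame of tray between 0 and 0.06 m and x of wedge_mid in the frame of mat between -0.06 and 0.06 m and y of wedge_mid in the frame of mat between -0.045 and 0.045 m and z of wedge in the frame of mat between -0.004 and 0.008 m and angle between wedge's own z axis and vertical below 0.12 rad), for 0.2 s.
3. the straightedge lies flat on the stile, flush against all three guides (x of straightedge in the frame of stile between 0.0015 and 0.0065 m and y of straightedge in the frame of stile between -0.045 and -0.005 m and z of straightedge in the frame of stile between 0.027 and 0.033 m and angle between the y axis of straightedge and the y axis of stile, either way round below 0.015 rad and angle between straightedge's own z axis and vertical below 0.04 rad), for 0.2 s.
At the end, for the whole second after the job is handed in: Clips in the tray; wedge flat on the mat, its middle within 60 x 45 mm of the mat's; straightedge flat on the stile, a long edge within 2.5 mm of the guides' front plane, parallel within 0.015 rad, centred within 20 mm on the middle guide; all at rest and released (all of step 2 and all of step 3 and linear speed of each of clip1, clip2, clip3, wedge, straightedge below 0.02 m/s); the robot touches nothing.
It fails at once if a clip is touched by the gripper, the arm or the straightedge while still snapped on the rod ((z of clip1 in the frame of stile between 0.052 and 0.0745 m and x of clip1 in the frame of stile between 0.037 and 0.053 m and y of clip1 in the frame of stile between -0.2 and 0.2 m and contact force between any of the fingers, the arm, straightedge and clip1 above 0.5 N) or (z of clip2 in the frame of stile between 0.052 and 0.0745 m and x of clip2 in the frame of stile between 0.037 and 0.053 m and y of clip2 in the frame of stile between -0.2 and 0.2 m and contact force between any of the fingers, the arm, straightedge and clip2 above 0.5 N) or (z of clip3 in the frame of stile between 0.052 and 0.0745 m and x of clip3 in the frame of stile between 0.037 and 0.053 m and y of clip3 in the frame of stile between -0.2 and 0.2 m and contact force between any of the fingers, the arm, straightedge and clip3 above 0.5 N)).
It fails at once if a bystander (hinge, depth gauge, jar, centre punch, tea glass) is moved more than 30 mm (distance of any of hinge, depth_gauge, jar, centre_punch, tea_glass from where it was at the start of the episode above 0.03 m).
It fails at once if the jar or the tea glass is tipped (angle between any of jar, tea_glass's own z axis and vertical above 0.5 rad).
Of clip1, clip2, clip3 only 2 to 3 are there at a start; the rules pass over those that are not, and their reading is None.
At some moment in a run one of wedge, straightedge may be knocked a few centimetres aside while the robot is not near it.
It also fails if it takes over 210 s, if anything falls off the work surface, if the arm or the gripper's body presses on something with over 40 N, if the wrist force passes 120 N, or if a joint passes its speed limit or range.

ROBOT

A 7-joint arm with a two-finger parallel gripper is mounted at the origin on the work surface. World frame = base frame: x ahead of the robot, y to its left, z up, the work surface at z = 0. Lengths are in m, angles in rad, forces in N, time in s.
With the tool pointing down it reaches from about 0.425 to 0.875 m from the base axis. Payload 4.7 kg.
Tool frame: the origin (TCP) lies at the very end of the fingers, on their centre line; the grasp point (between the pads) lies 19 mm behind it; z points along the fingers, y is the line along which they close (so a half turn about z gives the same grasp; the last joint's range is limited). The gripper opens to 87 mm and grips with 3 to 60 N. Pads are 19 mm wide; open, the fingers measure 117 mm over their backs; the gripper's body (75 mm by 190 mm) begins 51 mm behind the grasp point.
Start: joints at [1.216, 0.321, -0.07, 1.45, 0.023, 1.371, -0.057], TCP at [0.234, -0.606, 0.223] pointing down, gripper open.
Joint ranges: [-2.86, 2.86], [-0.3, 2.09], [-1.38, 1.24], [0.06, 2.45], [-1.56, 4.7], [0.09, 2.05], [-2.69, 2.69]. Speed limits (rad/s): [2.57, 2.57, 3.14, 3.14, 3.14, 3.14, 3.14].

INTERFACE

Orientations are given as a rotation vector (axis times angle).
In Python, from bench import ctrl, imaging, ticket gives the robot as it stands.
- The arm moves only by the tool jog_arm, never from a script. Its argument "rows" is text: rows parted by semicolons, each of 7 numbers parted by spaces: the shift along the tool's x, y, z in cm, then the turn, a rotation vector about the tool's x, y, z in rad, then the closure, from -1 (fully open) to 1 (shut), so that 0 is half open. A call has 1 to 5 rows; each row shifts and turns the commanded pose from where the row before left it, along the tool's axes as they then stand; what a row does not reach is not made up. A row lasts 1/8 s, in which the tool goes at most 62.5 mm and 10.7 degrees, less where a joint would pass 70% of its speed; a pose out of reach is approached as far as the arm can. A call with a gripper value outside its range is refused whole. The fingers move at their own pace and stop on an object; "force" is the grip in N (left out, the last holds). Time passes only in rows, so rows that do not move let the fingers close. It gives the time, the measured TCP pose, the force, the opening and the grip force at its end, in the units of the state.
- ctrl.get_state(): the state, without advancing time (a new reading comes with each control period).
- imaging.get_image(name): name is "side" or "top"; returns a dict with "img" (420x560x3 uint8, blue, green, red), "vertical_fov" (degrees; the focal length in pixels is half the picture's height over the tangent of half this angle, whatever the lens; pixels are square), "cx", "cy" (the principal point, pixels), "origin" and "orientation" of the camera in the world. Camera axes: x right, y down, z forward; pixel columns grow to the right and rows downward; lengths in m; the calibration is good to about 2 mm. A picture is of the moment at which its call begins. There is no depth.
- ticket.close_job(): hands the job in; it is judged then, once.
The state is a dict: "time": time; "joint_positions": joint angles; "qd": joint speeds; "joint_torque": joint torques, N m; "position": TCP position; "tool_rot": TCP orientation; "ft_force": force on the tool from outside, world axes, zero at the start; "torque": the same for the moment, N m; "grip_width": opening from 0.0 (shut) to 1.0 (fully open); "grip_force": force on a finger pad.
Only numpy, scipy, OpenCV 4.12 (cv2) and the standard library are available. Lean on these libraries where they do the work, as an engineer would, in place of code of your own. Each camera call takes 0.05 s, during which the arm holds its last target. There are 200 camera calls.

## Working session

There is one attempt and no reset: what is moved stays moved. The work goes in short steps, Python scripts to look and compute and a tool call to move; the robot and the scene stay as the last step left them, time stands still between calls to the robot, and variables do not carry over. Pictures are saved under pics/ and viewed, at most 14 in all, crops included, and the job is handed in when it is done.

Besides the shell and the picture viewer there is one more tool, called after "Request:" by a JSON object that holds its "api" and its "payload". jog_arm: Moves the arm, as the interface text tells. Its arguments: {"type":"object","properties":{"rows":{"type":"string"},"force":{"type":"number"}},"required":["rows"]}

```bash
mkdir -p pics; cat > h.py <<'E'
import numpy as np, cv2
from scipy.spatial.transform import Rotation as R
from bench import ctrl, imaging, ticket
def cam(n):
    d=imaging.get_image(n); o=np.array(d["orientation"],float)
    M=R.from_rotvec(o).as_matrix() if o.size==3 else (o.reshape(3,3) if o.size==9 else R.from_quat(o).as_matrix())
    f=210/np.tan(np.radians(d["vertical_fov"])/2)
    return d["img"],dict(M=M,o=np.array(d["origin"]),f=f,cx=d["cx"],cy=d["cy"])
def ray(c,u,v):
    r=c["M"]@np.array([(u-c["cx"])/c["f"],(v-c["cy"])/c["f"],1]); return r/np.linalg.norm(r)
def onz(c,u,v,z):
    r=ray(c,u,v); return c["o"]+r*(z-c["o"][2])/r[2]
def px(c,p):
    q=c["M"].T@(np.array(p)-c["o"]); return c["f"]*q[:2]/q[2]+[c["cx"],c["cy"]]
def tri(c1,p1,c2,p2):
    a,b=ray(c1,*p1),ray(c2,*p2); A=np.stack([a,-b],1); t=np.linalg.lstsq(A,c2["o"]-c1["o"],rcond=None)[0]
    P,Q=c1["o"]+t[0]*a,c2["o"]+t[1]*b; return (P+Q)/2,np.linalg.norm(P-Q)
E
python3 - <<'E'
from h import *
for n in("top","side"):
    d=imaging.get_image(n); print({k:v for k,v in d.items() if k!="img"}); cv2.imwrite(f"pics/{n}0.png",cv2.resize(d["img"],(784,588)))
    cv2.imwrite(f"{n}_raw0.png",d["img"])
print(ctrl.get_state())
E
```

```text
{'vertical_fov': 56.33793985136301, 'cx': 283.30774176735355, 'cy': 204.36499295145924, 'origin': array([ 0.35738499, -0.00377328,  1.28067381]), 'orientation': array([-2.10223567,  2.15637246, -0.17654195])}
{'vertical_fov': 47.73454840476132, 'cx': 281.2213451683939, 'cy': 208.5072693929399, 'origin': array([0.20710635, 0.89780258, 0.71551235]), 'orientation': array([-0.46923487,  2.57033826, -1.39470816])}
{'time': 0.1, 'joint_positions': array([ 1.21613468,  0.3217238 , -0.07011642,  1.45156944,  0.02262599,
        1.37081183, -0.05693753]), 'qd': array([ 0.00068241, -0.00356765, -0.00014675, -0.00359701,  0.00030657,
       -0.00025121,  0.0002308 ]), 'joint_torque': array([-1.29341159e-03, -4.92573988e+01, -4.05934202e-01, -3.13398564e+01,
       -6.40014955e-02,  3.94383667e-02,  8.34833600e-05]), 'position': array([ 0.23408035, -0.60584373,  0.22157918]), 'tool_rot': array([-3.08669137e+00, -5.75706461e-01,  6.66357537e-04]), 'ft_force': array([ 0.19273875, -0.44444922,  0.17659661]), 'torque': array([-0.04890567, -0.0326215 ,  0.03407312]), 'grip_force': 0.0, 'grip_width': 0.9949190898329048}
```

View pics/top0.png

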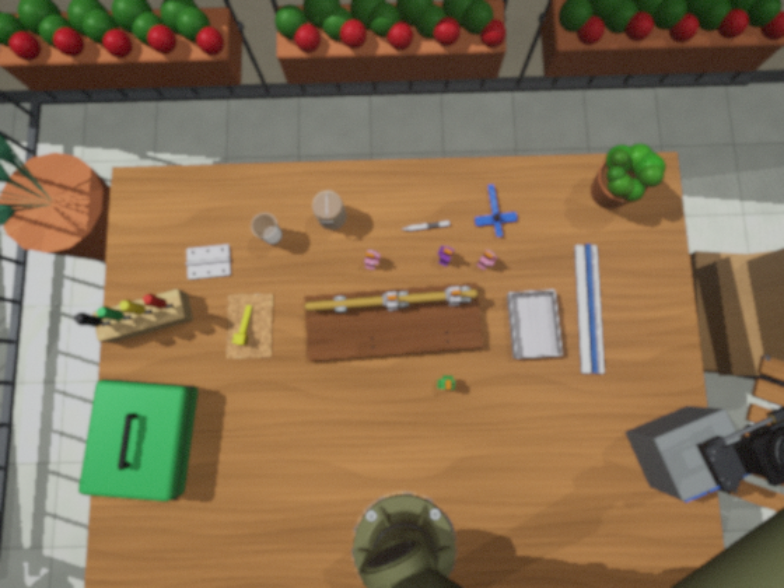

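View pics/side0.png

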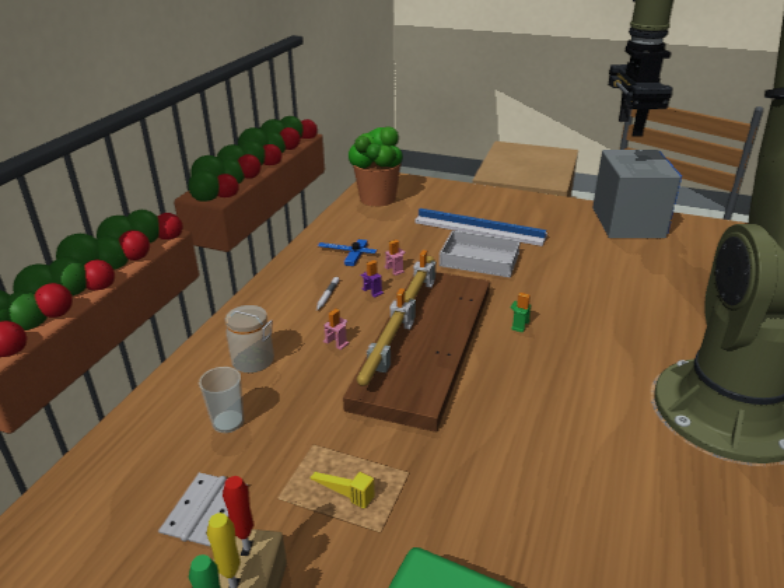

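Top view (784-px scale): image up is +x and left is +y. I see:
- stile at (305–480, 290–360)
- guides at (340,303), (393,300), (458,295); clips with tabs appear only on the middle and right guides, so clip3 looks absent
- wedge at (243,325) on the mat
- tray at (535,325), straightedge at (590,308)

Look-alikes: pink (373,260) and (487,260), purple (445,255), green (446,383). They stand on the table and have the wrong colours. The steel clips with orange tabs on the rod, at (397,298) and (460,294), fit the description. I'll confirm this in an enlarged crop.

```bash
python3 - <<'E'
from h import *
t,ct=cam("top"); s,cs=cam("side")
a=cv2.resize(t[195:265,210:350],(800,400),interpolation=cv2.INTER_CUBIC)
cv2.imwrite("pics/c1.png",a)
b=cv2.resize(s[170:300,235:360],(576,600),interpolation=cv2.INTER_CUBIC)
cv2.imwrite("pics/c2.png",b)
def rep(n,img,c,lo,hi,z,roi,big=1):
    m=cv2.inRange(cv2.cvtColor(img,cv2.COLOR_BGR2HSV),lo,hi); k=np.zeros_like(m); x0,y0,x1,y1=roi; k[y0:y1,x0:x1]=m[y0:y1,x0:x1]
    cs_,_=cv2.findContours(k,cv2.RETR_EXTERNAL,cv2.CHAIN_APPROX_NONE)
    for q in sorted(cs_,key=cv2.contourArea)[::-1][:big]:
        r=cv2.minAreaRect(q); B=cv2.boxPoints(r); W=np.array([onz(c,*p,z)[:2] for p in B])
        print(n,"px",np.round(r[0],1),cv2.contourArea(q),"ctr",np.round(onz(c,*r[0],z)[:2],4),"corners",np.round(W,3).tolist())
rep("wedge top",t,ct,(22,140,120),(35,255,255),.003,(160,200,200,260))
rep("tabs top",t,ct,(8,150,170),(18,255,255),.092,(215,200,345,225),4)
rep("wedge side",s,cs,(22,140,100),(35,255,255),.003,(200,310,290,375))
rep("tabs side",s,cs,(8,180,150),(18,255,255),.092,(250,170,360,260),5)
rep("rib top",t,ct,(100,120,60),(125,255,255),.026,(400,165,440,275))
rep("rib side",s,cs,(100,120,40),(125,255,255),.026,(290,140,400,180))
for p in [(305,290),(480,290),(306,360),(482,350)]: pass
E
```

```text
wedge top px [172.8 231.7] 149.0 ctr [0.4968 0.3646] corners [[0.455, 0.389], [0.547, 0.368], [0.539, 0.34], [0.447, 0.361]]
tabs top px [325.5 208.5] 3.5 ctr [ 0.5466 -0.1287] corners [[0.548, -0.121], [0.548, -0.136], [0.545, -0.136], [0.545, -0.121]]
tabs top px [280.  212.5] 3.5 ctr [0.5378 0.0112] corners [[0.539, 0.017], [0.539, 0.005], [0.536, 0.005], [0.536, 0.017]]
wedge side px [244.6 342.8] 504.5 ctr [0.5009 0.3407] corners [[0.546, 0.358], [0.551, 0.304], [0.456, 0.324], [0.455, 0.374]]
tabs side px [285.5 207.5] 9.5 ctr [ 0.5466 -0.0068] corners [[0.555, -0.011], [0.543, -0.015], [0.539, -0.003], [0.55, 0.001]]
tabs side px [302. 180.] 9.0 ctr [ 0.5526 -0.1484] corners [[0.558, -0.144], [0.556, -0.162], [0.547, -0.153], [0.55, -0.135]]
tabs side px [265. 187.] 6.0 ctr [ 0.6309 -0.0804] corners [[0.638, -0.075], [0.629, -0.093], [0.624, -0.086], [0.632, -0.068]]
tabs side px [280.9 172.2] 5.0 ctr [ 0.6208 -0.1695] corners [[0.628, -0.165], [0.618, -0.181], [0.613, -0.173], [0.624, -0.158]]
tabs side px [301. 190.] 0.0 ctr [ 0.5382 -0.0983] corners [[0.538, -0.098], [0.538, -0.098], [0.538, -0.098], [0.538, -0.098]]
rib top px [422. 220.] 101.0 ctr [ 0.5116 -0.4438] corners [[0.657, -0.444], [0.657, -0.452], [0.372, -0.443], [0.372, -0.436]]
rib side px [343.7 159. ] 394.0 ctr [ 0.5085 -0.4332] corners [[0.656, -0.418], [0.666, -0.457], [0.367, -0.448], [0.364, -0.411]]
```

View pics/c1.png

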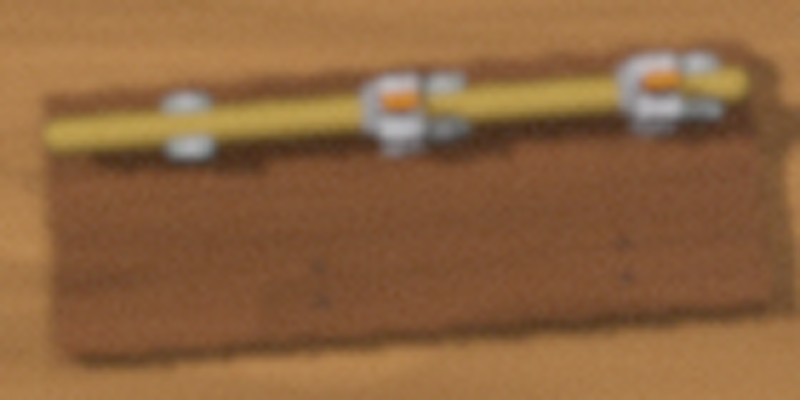

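View pics/c2.png

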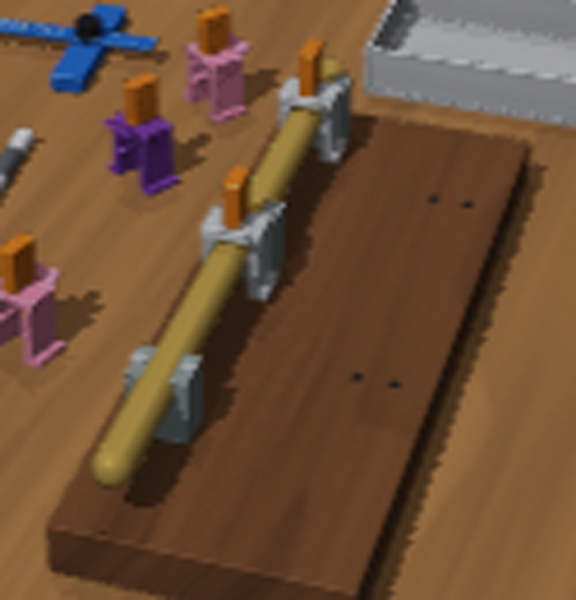

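The crops confirm it: two steel clips with orange tabs, at guides 2 and 1 (top raw (280,212.5) and (325.5,208.5)). Guide 3 is bare. The pink and purple look-alikes stand on the table. Next I'll triangulate.

```bash
python3 - <<'E'
from h import *
t,ct=cam("top"); s,cs=cam("side")
def c1(u,v): return ((u+.5)/5.714-.5+210,(v+.5)/5.714-.5+195)
def c2(u,v): return ((u+.5)/4.608-.5+235,(v+.5)/4.615-.5+170)
def P(n,a,b): p,e=tri(ct,a,cs,b); print(n,np.round(p,4),"gap",round(e,4)); return p
L=P("rod +y",c1(46,135),c2(108,470)); 
Rr=P("rod -y",c1(746,83),c2(334,66))
print("len",np.linalg.norm(L-Rr))
P("tab2",(280,212.5),(285.5,207.5)); P("tab1",(325.5,208.5),(302,180))
a=onz(ct,*c1(46,135),.061);b=onz(ct,*c1(746,83),.061);print("top@61",a,b,np.linalg.norm(a-b),"yaw",np.arctan2(*(-(a-b)[:2]*[1,-1])))
a=onz(cs,*c2(108,470),.061);print("side@61",a,onz(cs,*c2(334,66),.061))
# rod mask line fit
for n,img,c,roi in(("top",t,ct,(216,200,342,226)),("side",s,cs,(250,180,312,280))):
    m=cv2.inRange(cv2.cvtColor(img,cv2.COLOR_BGR2HSV),(19,90,70),(30,255,255));k=np.zeros_like(m);x0,y0,x1,y1=roi;k[y0:y1,x0:x1]=m[y0:y1,x0:x1]
    k=cv2.morphologyEx(k,cv2.MORPH_OPEN,np.ones((2,2)))
    v,u=np.nonzero(k); W=np.array([onz(c,i,j,.061)[:2] for i,j in zip(u,v)])
    vx,vy,x,y=cv2.fitLine(W.astype(np.float32),cv2.DIST_HUBER,0,.01,.01).ravel(); print(n,len(u),"line pt",x,y,"dir",vx,vy,"ext y",W[:,1].min(),W[:,1].max())
# wedge: tip & block in both views
for n,img,c,roi in(("top",t,ct,(160,200,200,260)),("side",s,cs,(215,320,280,370))):
    m=cv2.inRange(cv2.cvtColor(img,cv2.COLOR_BGR2HSV),(22,140,90),(35,255,255));k=np.zeros_like(m);x0,y0,x1,y1=roi;k[y0:y1,x0:x1]=m[y0:y1,x0:x1]
    v,u=np.nonzero(k); i=u.argmin() if n=="side" else v.argmin(); print(n,"tip px",u[i],v[i],onz(c,u[i],v[i],.003)); 
    if n=="top": q=v>234;print("block px",u[q].min(),u[q].max(),v.max(),onz(c,u[q].mean(),v[q].mean(),.041))
cv2.imwrite("pics/w.png",np.hstack([cv2.resize(t[205:262,155:205],(400,456),interpolation=2),cv2.resize(s[315:372,210:290],(400,285),interpolation=2) if 0 else cv2.resize(s[312:372,230:280],(400,456),interpolation=2)]))
E
```

```text
rod +y [0.5283 0.2068 0.0665] gap 0.0006
rod -y [ 0.5475 -0.1773  0.0655] gap 0.0004
len 0.38453034500299244
tab2 [0.5377 0.0115 0.1047] gap 0.0038
tab1 [ 0.5451 -0.1272  0.1046] gap 0.0011
top@61 [0.52940815 0.20783395 0.061     ] [ 0.5483355  -0.17786404  0.061     ] 0.38616212797048993 yaw 0.04903364676333294
side@61 [0.53076896 0.20087431 0.061     ] [ 0.54960686 -0.18463696  0.061     ]
top 564 line pt 0.5341903 0.030859988 dir 0.051353462 -0.99868053 ext y -0.18057099211576427 0.2035531591549486
side 632 line pt 0.5344765 0.06001062 dir 0.04862853 -0.9988169 ext y -0.18597724789207404 0.21130144879394142
top tip px 176 218 [0.54184405 0.35518234 0.003     ]
block px 166 176 246 [0.46439783 0.35746937 0.041     ]
side tip px 221 340 [0.54661169 0.35044204 0.003     ]
```

View pics/w.png

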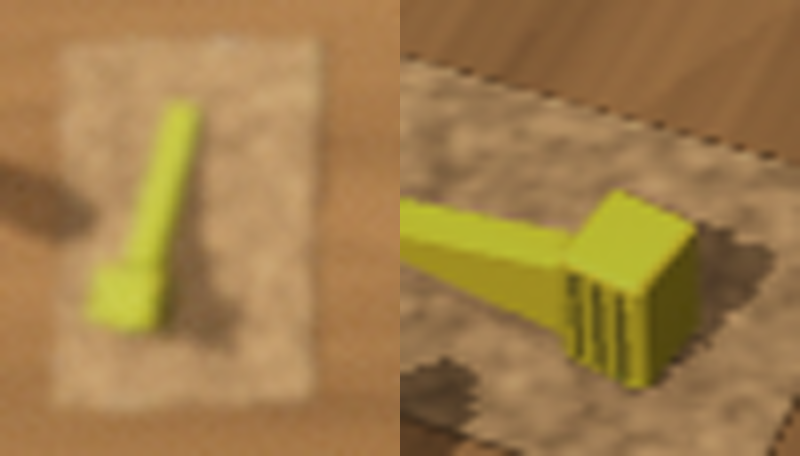

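The left panel shows the block top at (126,297), raw (170.3,241.7), and the tip near raw (177.3,217.4). The right panel shows the block's top face centred at raw (258.4,343).

```bash
python3 - <<'E'
from h import *
t,ct=cam("top"); s,cs=cam("side")
b,e=tri(ct,(170.3,241.7),cs,(258.4,343.0)); print("block top",b,e)
tp,e=tri(ct,(177.3,217.6),cs,(221,340)); print("tip",tp,e)
for z in(.003,):print(onz(ct,177.3,217.6,z),onz(cs,221.,340,z))
print("block z41",onz(ct,170.3,241.7,.041),onz(cs,258.4,343,.041))
d=tp-b; print("yaw wedge deg",np.degrees(np.arctan2(d[1],d[0])),"len",np.hypot(*d[:2]))
# mat corners in top panel
mc=[((u+.5)/8-.5+155,(v+.5)/8-.5+205) for u,v in((62,40),(322,38),(315,405),(52,405))]
print("mat",[np.round(onz(ct,*p,.003)[:2],3).tolist() for p in mc],np.mean([onz(ct,*p,.003)[:2] for p in mc],0))
st=ctrl.get_state();M=R.from_rotvec(st["tool_rot"]).as_matrix();print(M.round(3))
E
```

```text
block top [0.46152516 0.3612767  0.04010866] 0.0006581489234785102
tip [0.54441159 0.35115224 0.00418769] 0.003160739706326776
[0.54306363 0.35092102 0.003     ] [0.54661169 0.35044204 0.003     ]
block z41 [0.46113242 0.3609148  0.041     ] [0.46152212 0.36202869 0.041     ]
yaw wedge deg -6.9640973248735625 len 0.08350249112598442
mat [[0.571, 0.401], [0.569, 0.294], [0.419, 0.294], [0.421, 0.401]] [0.49512279 0.34750153]
[[ 0.933  0.361 -0.   ]
 [ 0.361 -0.933  0.   ]
 [-0.    -0.    -1.   ]]
```

```bash
cat >> h.py <<'E'
def plan(wps,grip,step=5.5,dr=.17):
    """wps: list of (x,y,z,yaw_deg of tool x); tool down. prints rows"""
    st=ctrl.get_state(); p=np.array(st["position"]); M=R.from_rotvec(st["tool_rot"]).as_matrix(); rows=[]
    for x,y,z,w in wps:
        w=np.radians(w); T=np.array([[np.cos(w),np.sin(w),0],[np.sin(w),-np.cos(w),0],[0,0,-1]]); tp=np.array([x,y,z])
        n=max(1,int(np.ceil(max(np.linalg.norm(tp-p)*100/step,R.from_matrix(M.T@T).magnitude()/dr)-.02)))
        for i in range(n,0,-1):
            d=np.round(M.T@(tp-p)/i*100,2); r=np.round(R.from_matrix(M.T@T).as_rotvec()/i,3)
            p=p+M@d/100; M=M@R.from_rotvec(r).as_matrix(); rows.append(" ".join(f"{v:g}" for v in (*(d+0.),*(r+0.),grip)))
    for i in range(0,len(rows),5): print("; ".join(rows[i:i+5]))
def show():
    st=ctrl.get_state();M=R.from_rotvec(st["tool_rot"]).as_matrix()
    print("t",round(st["time"],2),"p",np.round(st["position"],4),"yaw",round(np.degrees(np.arctan2(M[1,0],M[0,0])),2),"tilt",M[:2,2].round(4),"F",np.round(st["ft_force"],2),"gw",round(st["grip_width"],3),"gf",st["grip_force"])
E
python3 - <<'E'
from h import *
plan([(.50,-.40,.25,60),(.60,0,.25,110),(.53,.28,.20,150),(.4615,.3613,.12,173)],-0.2)
E
```

```text
4.6 -1.38 -0.39 0 0 -0.097 -0.2; 4.72 -0.93 -0.39 0 0 -0.097 -0.2; 4.78 -0.47 -0.4 0 0 -0.097 -0.2; 4.8 0 -0.39 0 0 -0.097 -0.2; 4.78 0.47 -0.4 0 0 -0.097 -0.2
4.72 0.93 -0.39 0 0 -0.097 -0.2; 4.6 1.37 -0.4 0 0 -0.096 -0.2; 4.96 -1.42 0 0 0 -0.109 -0.2; 5.08 -0.87 0 0 0 -0.109 -0.2; 5.14 -0.31 0 0 0 -0.109 -0.2
5.15 0.25 0 0 0 -0.109 -0.2; 5.09 0.8 0 0 0 -0.109 -0.2; 4.97 1.36 0 0 0 -0.109 -0.2; 4.8 1.89 0.01 0 0 -0.11 -0.2; 4.56 2.4 0 0 0 -0.109 -0.2
4.78 0.5 0.83 0 0 -0.116 -0.2; 4.69 1.05 0.84 0 0 -0.116 -0.2; 4.54 1.59 0.83 0 0 -0.117 -0.2; 4.33 2.1 0.84 0 0 -0.116 -0.2; 4.05 2.59 0.83 0 0 -0.117 -0.2
3.73 3.05 0.84 0 0 -0.116 -0.2; 3.33 1.21 2.67 0 0 -0.134 -0.2; 3.14 1.64 2.66 0 0 -0.134 -0.2; 2.9 2.04 2.67 0 0 -0.134 -0.2
```

Request:
{"api": "jog_arm", "payload": {"rows": "4.6 -1.38 -0.39 0 0 -0.097 -0.2; 4.72 -0.93 -0.39 0 0 -0.097 -0.2; 4.78 -0.47 -0.4 0 0 -0.097 -0.2; 4.8 0 -0.39 0 0 -0.097 -0.2; 4.78 0.47 -0.4 0 0 -0.097 -0.2", "force": 40}}

```text
time: 1.02
position: [0.4251, -0.4581, 0.2426]
tool_rot: [2.857, 1.305, -0.0]
ft_force: [1.0, 1.0, -0.7]
grip_width: 0.617
grip_force: 0.0
```

Request:
{"api": "jog_arm", "payload": {"rows": "4.72 0.93 -0.39 0 0 -0.097 -0.2; 4.6 1.37 -0.4 0 0 -0.096 -0.2; 4.96 -1.42 0 0 0 -0.109 -0.2; 5.08 -0.87 0 0 0 -0.109 -0.2; 5.14 -0.31 0 0 0 -0.109 -0.2"}}

```text
time: 1.65
position: [0.5379, -0.2485, 0.2503]
tool_rot: [2.425, 1.996, 0.0]
ft_force: [0.4, -0.2, 0.3]
grip_width: 0.599
grip_force: 0.0
```

Request:
{"api": "jog_arm", "payload": {"rows": "5.15 0.25 0 0 0 -0.109 -0.2; 5.09 0.8 0 0 0 -0.109 -0.2; 4.97 1.36 0 0 0 -0.109 -0.2; 4.8 1.89 0.01 0 0 -0.11 -0.2; 4.56 2.4 0 0 0 -0.109 -0.2"}}

```text
time: 2.28
position: [0.6003, 0.0013, 0.2503]
tool_rot: [1.797, 2.576, -0.0]
ft_force: [-0.0, 0.0, 0.6]
grip_width: 0.6
grip_force: 0.0
```

Request:
{"api": "jog_arm", "payload": {"rows": "4.78 0.5 0.83 0 0 -0.116 -0.2; 4.69 1.05 0.84 0 0 -0.116 -0.2; 4.54 1.59 0.83 0 0 -0.117 -0.2; 4.33 2.1 0.84 0 0 -0.116 -0.2; 4.05 2.59 0.83 0 0 -0.117 -0.2"}}

```text
time: 2.9
position: [0.5414, 0.2343, 0.2083]
tool_rot: [0.983, 2.983, -0.0]
ft_force: [0.7, 0.8, 0.5]
grip_width: 0.601
grip_force: 0.0
```

Request:
{"api": "jog_arm", "payload": {"rows": "3.73 3.05 0.84 0 0 -0.116 -0.2; 3.33 1.21 2.67 0 0 -0.134 -0.2; 3.14 1.64 2.66 0 0 -0.134 -0.2; 2.9 2.04 2.67 0 0 -0.134 -0.2; 0 0 0 0 0 0 -0.2"}}

```text
time: 3.52
position: [0.4575, 0.363, 0.1181]
tool_rot: [-0.181, -3.132, 0.002]
ft_force: [-0.6, 0.4, -0.4]
grip_width: 0.598
grip_force: 0.0
```

```bash
python3 - <<'E'
from h import *
show()
plan([(.4615,.3613,.06,173),(.4615,.3613,.0115,173)],-0.2)
t,ct=cam("top"); s,cs=cam("side")
cv2.imwrite("pics/g1.png",np.hstack([cv2.resize(t[195:265,150:220],(400,400),interpolation=2),cv2.resize(s[280:380,210:310],(400,400),interpolation=2)]))
E
```

```text
t 3.52 p [0.4575 0.363  0.1181] yaw 173.38 tilt [-0.0042 -0.0007] F [-0.58  0.4  -0.39] gw 0.598 gf 0.0
-0.22 -0.06 2.9 -0.001 -0.002 0.003 -0.2; -0.21 -0.06 2.91 0 -0.002 0.004 -0.2; 0 0 4.85 0 0 0 -0.2
```

View pics/g1.png

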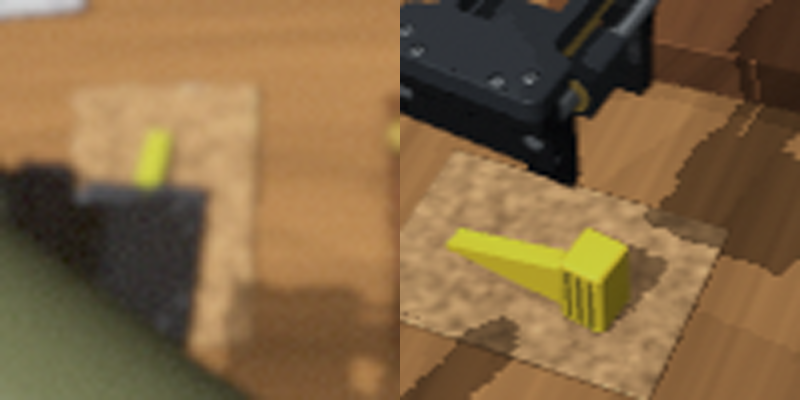

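The gripper hovers over the mat and the wedge hasn't moved. I'll descend partway and let it settle.

Request:
{"api": "jog_arm", "payload": {"rows": "0 0 3 0 0 0 -0.2; 0 0 2 0 0 0 -0.2; 0 0 0 0 0 0 -0.2; 0 0 0 0 0 0 -0.2"}}

```text
time: 4.12
position: [0.4623, 0.3614, 0.0708]
tool_rot: [0.192, 3.135, 0.001]
ft_force: [-0.1, 0.7, 0.1]
grip_width: 0.601
grip_force: 0.0
```

```bash
python3 - <<'E'
from h import *
show()
plan([(.4615,.3613,.05,173),(.4615,.3613,.012,173)],-0.2)
E
```

```text
t 4.12 p [0.4623 0.3614 0.0708] yaw 172.97 tilt [0.0009 0.0007] F [-0.06  0.67  0.12] gw 0.601 gf 0.0
0.08 -0.02 2.08 0.001 0.001 0 -0.2; 0 0 3.8 0 0 0 -0.2
```

Request:
{"api": "jog_arm", "payload": {"rows": "0.08 0 2 0 0 0 -0.2; 0 0 3.8 0 0 0 -0.2; 0 0 0 0 0 0 -0.2; 0 0 0 0 0 0 0.8; 0 0 0 0 0 0 0.8", "force": 40}}

```text
time: 4.75
position: [0.4615, 0.3622, 0.0133]
tool_rot: [0.191, 3.134, 0.002]
ft_force: [-0.1, -0.0, -0.6]
grip_width: 0.451
grip_force: 0.0
```

Request:
{"api": "jog_arm", "payload": {"rows": "0 0 0 0 0 0 0.8; 0 0 0 0 0 0 0.8; 0 0 0 0 0 0 0.8"}}

```text
time: 5.12
position: [0.4612, 0.3617, 0.0128]
tool_rot: [0.191, 3.135, 0.001]
ft_force: [1.3, 0.1, 5.6]
grip_width: 0.298
grip_force: 40.0
```

```bash
python3 - <<'E'
from h import *
show()
plan([(.4615,.3613,.14,173),(.5314,.1347,.14,92.9),(.5314,.1347,.11,92.9)],0.8)
E
```

```text
t 5.12 p [0.4612 0.3617 0.0128] yaw 173.02 tilt [0.0012 0.0006] F [1.35 0.09 5.61] gw 0.298 gf 40.001279236748815
-0.02 -0.01 -4.24 0 0 0 0.8; -0.01 -0.01 -4.24 0 0.001 0 0.8; -0.01 -0.01 -4.24 0.001 0 0 0.8; -1.08 -2.4 0 0 0 0.155 0.8; -1.44 -2.21 0 0 0 0.155 0.8
-1.76 -1.96 0 0 0 0.155 0.8; -2.04 -1.67 0 0 0 0.156 0.8; -2.27 -1.33 0 0 0 0.155 0.8; -2.45 -0.96 0 0 0 0.156 0.8; -2.58 -0.57 0 0 0 0.155 0.8
-2.63 -0.17 0 0 0 0.156 0.8; -2.62 0.25 0 0 0 0.155 0.8; 0 0 3 0 0 0 0.8
```

Request:
{"api": "jog_arm", "payload": {"rows": "0 0 -4.24 0 0 0 0.8; 0 0 -4.24 0 0 0 0.8; 0 0 -4.24 0 0 0 0.8; -1.08 -2.4 0 0 0 0.155 0.8; -1.44 -2.21 0 0 0 0.155 0.8"}}

```text
time: 5.75
position: [0.4764, 0.3105, 0.1394]
tool_rot: [0.679, 3.067, 0.0]
ft_force: [-0.5, -1.2, -1.4]
grip_width: 0.297
grip_force: 40.0
```

Request:
{"api": "jog_arm", "payload": {"rows": "-1.76 -1.96 0 0 0 0.155 0.8; -2.04 -1.67 0 0 0 0.156 0.8; -2.27 -1.33 0 0 0 0.155 0.8; -2.45 -0.96 0 0 0 0.156 0.8; -2.58 -0.57 0 0 0 0.155 0.8"}}

```text
time: 6.38
position: [0.5149, 0.184, 0.1387]
tool_rot: [-1.792, -2.58, 0.001]
ft_force: [0.9, 0.1, -0.5]
grip_width: 0.298
grip_force: 40.0
```

Request:
{"api": "jog_arm", "payload": {"rows": "-2.63 -0.17 0 0 0 0.156 0.8; -2.62 0.25 0 0 0 0.155 0.8; 0 0 3 0 0 0 0.8; 0 0 0 0 0 0 0.8; 0 0 0 0 0 0 0.8"}}

```text
time: 7.0
position: [0.5306, 0.1354, 0.1096]
tool_rot: [-2.163, -2.278, -0.0]
ft_force: [0.7, 0.1, 0.3]
grip_width: 0.297
grip_force: 40.0
```

```bash
python3 - <<'E'
from h import *
show()
t,ct=cam("top"); s,cs=cam("side")
cv2.imwrite("pics/g2.png",np.hstack([cv2.resize(t[185:245,215:295],(400,300),interpolation=2),cv2.resize(s[190:265,235:335],(400,300),interpolation=2)]))
E
```

```text
t 7.0 p [0.5306 0.1354 0.1096] yaw 92.99 tilt [0.     0.0004] F [0.73 0.12 0.32] gw 0.297 gf 39.99991756863892
```

View pics/g2.png

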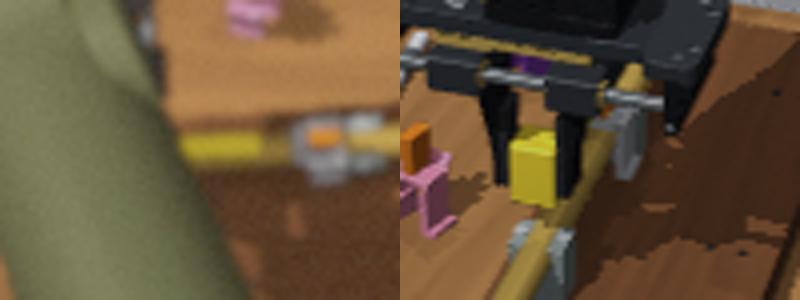

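The wedge is held level, tip towards clip2, at top crop (265,150) with clip2's tab at (323,137). I'll check the lateral alignment numerically.

```bash
python3 - <<'E'
from h import *
t,ct=cam("top")
h=cv2.cvtColor(t,cv2.COLOR_BGR2HSV)
for u in range(252,272,2): print(u,[tuple(int(a) for a in h[v,u]) for v in range(209,220)])
def rowc(u):
    w=np.array([1. if (24<=h[v,u][0]<=34 and h[v,u][1]>190) else 0 for v in range(205,222)]); return (w*np.arange(205,222)).sum()/max(w.sum(),1),w.sum()
for u in (255,258,261,264,266): 
    v,n=rowc(u); p=onz(ct,u,v,.113); print(u,v,n,p, "rod x",.5374-.05*(p[1]-.0148))
E
```

```text
252 [(14, 147, 147), (14, 147, 137), (19, 154, 146), (23, 179, 160), (25, 190, 169), (26, 181, 169), (26, 193, 153), (25, 173, 124), (24, 147, 92), (23, 113, 77), (25, 107, 69)]
254 [(14, 146, 140), (15, 155, 133), (20, 165, 144), (23, 184, 165), (25, 187, 179), (25, 185, 181), (25, 187, 169), (24, 177, 144), (22, 169, 115), (21, 160, 99), (18, 147, 83)]
256 [(13, 154, 129), (15, 157, 127), (20, 167, 142), (24, 184, 166), (26, 189, 178), (26, 195, 178), (25, 188, 170), (24, 172, 145), (22, 165, 119), (20, 144, 106), (18, 160, 83)]
258 [(13, 158, 129), (16, 155, 127), (21, 167, 147), (24, 186, 169), (25, 186, 181), (25, 186, 181), (25, 185, 168), (24, 179, 140), (22, 155, 117), (20, 168, 100), (15, 155, 84)]
260 [(13, 143, 132), (16, 157, 128), (22, 169, 151), (25, 187, 172), (26, 188, 183), (25, 190, 180), (25, 186, 166), (23, 183, 141), (21, 163, 114), (20, 152, 99), (16, 144, 85)]
262 [(13, 152, 129), (15, 151, 132), (22, 171, 151), (25, 183, 174), (26, 193, 181), (26, 198, 178), (25, 188, 167), (23, 171, 142), (21, 156, 119), (19, 148, 102), (18, 163, 83)]
264 [(13, 149, 130), (16
[... 342 characters left out ...]
, 146, 98), (13, 153, 95), (17, 150, 102), (20, 165, 113), (21, 149, 132), (21, 152, 139), (20, 148, 141), (20, 150, 131), (21, 155, 110), (17, 151, 91), (14, 150, 78)]
270 [(11, 147, 85), (15, 165, 88), (17, 144, 101), (19, 147, 116), (21, 153, 127), (21, 153, 138), (21, 160, 134), (20, 149, 128), (19, 151, 108), (17, 152, 87), (15, 156, 72)]
255 213.5 2.0 [0.53348884 0.08624282 0.113     ] rod x 0.533827859132987
258 0.0 0 [1.25017376 0.06733471 0.113     ] rod x 0.5347732642623286
261 0.0 0 [1.24986768 0.05736694 0.113     ] rod x 0.5352716527618865
264 213.5 2.0 [0.53278629 0.05913871 0.113     ] rod x 0.5351830644581496
266 0.0 0 [1.24935763 0.04075694 0.113     ] rod x 0.53610215291872
```

Lateral offset is about 1 mm, so it's aligned. I'll lower onto the rod.

Request:
{"api": "jog_arm", "payload": {"rows": "0 0.06 1.5 0 0 0 0.8; 0 0 1 0 0 0 0.8; 0 0 0 0 0 0 0.8; 0 0 0 0 0 0 0.8"}}

```text
time: 7.65
position: [0.5313, 0.1349, 0.084]
tool_rot: [-2.164, -2.277, 0.0]
ft_force: [0.5, 0.6, -0.9]
grip_width: 0.296
grip_force: 40.0
```

Request:
{"api": "jog_arm", "payload": {"rows": "0 0 0.2 0 0 0 0.8; 0 0 0 0 0 0 0.8; 0 0 0 0 0 0 0.8"}}

```text
time: 8.02
position: [0.5314, 0.1348, 0.0823]
tool_rot: [2.164, 2.277, 0.0]
ft_force: [-0.2, -0.8, 0.7]
grip_width: 0.3
grip_force: 40.0
```

Request:
{"api": "jog_arm", "payload": {"rows": "0 0 0.2 0 0 0 0.8; 0 0 0 0 0 0 0.8; 0 0 0 0 0 0 0.8"}}

```text
time: 8.4
position: [0.5316, 0.1349, 0.0807]
tool_rot: [2.164, 2.277, 0.001]
ft_force: [-1.6, -0.1, 6.0]
grip_width: 0.293
grip_force: 40.0
```

Contact at TCP z 0.0807, as predicted. Now I'll push under clip2.

Request:
{"api": "jog_arm", "payload": {"rows": "-1 0 0 0 0 0 0.8; -1 0 0 0 0 0 0.8; -1 0 0 0 0 0 0.8; 0 0 0 0 0 0 0.8", "force": 55}}

```text
time: 8.9
position: [0.5337, 0.1046, 0.0807]
tool_rot: [2.165, 2.276, 0.003]
ft_force: [0.9, 2.6, 4.4]
grip_width: 0.298
grip_force: 55.0
```

Request:
{"api": "jog_arm", "payload": {"rows": "-0.8 0 0 0 0 0 0.8; -0.8 0 0 0 0 0 0.8; -0.8 0 0 0 0 0 0.8; 0 0 0 0 0 0 0.8"}}

```text
time: 9.4
position: [0.5347, 0.0803, 0.0807]
tool_rot: [2.164, 2.276, 0.002]
ft_force: [0.0, 1.2, 6.5]
grip_width: 0.294
grip_force: 55.0
```

Request:
{"api": "jog_arm", "payload": {"rows": "-0.8 0 0 0 0 0 0.8; -0.8 0 0 0 0 0 0.8; -0.7 0 0 0 0 0 0.8; 0 0 0 0 0 0 0.8; 0 0 0 0 0 0 0.8"}}

```text
time: 10.02
position: [0.5359, 0.0564, 0.0807]
tool_rot: [2.164, 2.275, 0.0]
ft_force: [-0.3, -0.5, 5.5]
grip_width: 0.294
grip_force: 55.0
```

```bash
python3 - <<'E'
from h import *
show()
t,ct=cam("top"); s,cs=cam("side")
cv2.imwrite("pics/g3.png",np.hstack([cv2.resize(t[175:245,250:350],(400,280),interpolation=2),cv2.resize(s[160:260,240:340],(400,400),interpolation=2)[:280]]) )
cv2.imwrite("pics/g3.png",cv2.resize(s[160:260,230:350],(600,500),interpolation=2))
E
```

```text
t 10.03 p [0.5359 0.0564 0.0807] yaw 92.86 tilt [ 0.0014 -0.0011] F [-0.27 -0.53  5.54] gw 0.294 gf 55.00197786837816
```

View pics/g3.png

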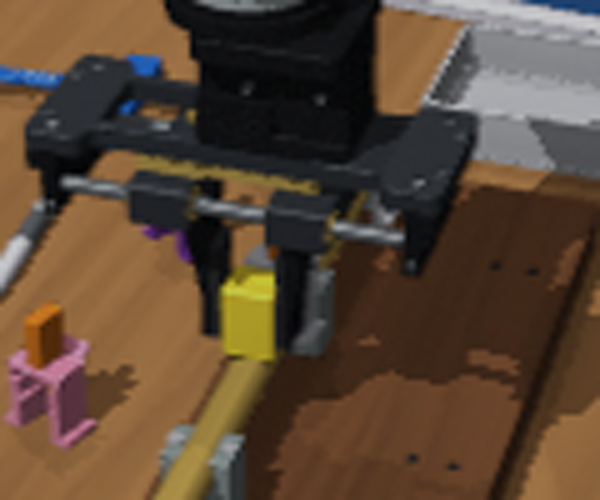

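The clip is hidden behind the wedge, but the push force is gone, which suggests it sprang. I'll push 4 mm more, then withdraw and look.

Request:
{"api": "jog_arm", "payload": {"rows": "-0.4 0 0 0 0 0 0.8; 0 0 0 0 0 0 0.8; 1.5 0 0 0 0 0 0.8; 2.5 0 0 0 0 0 0.8; 3 0 0 0 0 0 0.8"}}

```text
time: 10.75
position: [0.5332, 0.12, 0.0806]
tool_rot: [2.166, 2.27, -0.003]
ft_force: [0.9, -3.5, 6.7]
grip_width: 0.292
grip_force: 55.0
```

Request:
{"api": "jog_arm", "payload": {"rows": "2.5 0 0 0 0 0 0.8; 0 0 -5 0 0 0 0.8; 3 0 -3 0 0 0 0.8; 0 0 0 0 0 0 0.8; 0 0 0 0 0 0 0.8"}}

```text
time: 11.38
position: [0.5284, 0.1767, 0.1585]
tool_rot: [-2.165, -2.276, 0.005]
ft_force: [-0.7, -0.2, -1.8]
grip_width: 0.297
grip_force: 55.0
```

```bash
python3 - <<'E'
from h import *
show()
t,ct=cam("top"); s,cs=cam("side")
cv2.imwrite("pics/g4.png",np.hstack([cv2.resize(t[185:245,265:345],(400,300),interpolation=2),cv2.resize(s[160:235,260:360],(400,300),interpolation=2)]))
E
```

```text
t 11.38 p [0.5284 0.1767 0.1585] yaw 92.87 tilt [-0.0023 -0.0021] F [-0.7  -0.24 -1.8 ] gw 0.297 gf 54.999559773132205
```

View pics/g4.png

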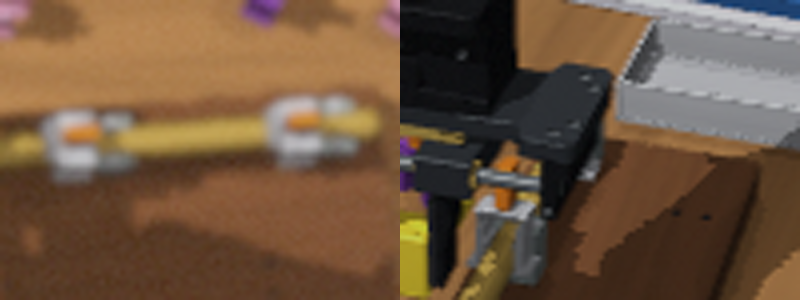

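```bash
python3 - <<'E'
from h import *
t,ct=cam("top"); s,cs=cam("side")
for a,b in (((281.2,211.2),(286.6,205.3)),((280,212.3),(286.2,211.7))): print(tri(ct,a,cs,b))
plan([(.5284,.1767,.20,92.9),(.539,-.0182,.20,92.9),(.539,-.0182,.135,92.9)],0.8)
E
```

```text
(array([0.53883906, 0.00716294, 0.10849325]), np.float64(0.0006247958380287591))
(array([0.53817096, 0.01112299, 0.09284143]), np.float64(0.00017985829219933685))
-0.05 -0.02 -4.13 -0.002 0.001 -0.001 0.8; -4.88 0.02 0 0 0 0 0.8; -4.88 0.02 0 0 0 0 0.8; -4.88 0.02 0 0 0 0 0.8; -4.88 0.01 0 0 0 0 0.8
0 0 3.25 0 0 0 0.8; 0 0.01 3.25 0 0 0 0.8
```

Clip2's tab rose from z 0.093 to 0.108, so it has sprung, leaning slightly to -y. On to clip1.

Request:
{"api": "jog_arm", "payload": {"rows": "0 0 -4.1 0 0 0 0.8; -4.88 0.02 0 0 0 0 0.8; -4.88 0.02 0 0 0 0 0.8; -4.88 0.02 0 0 0 0 0.8; -4.98 0.02 0 0 0 0 0.8"}}

```text
time: 12.2
position: [0.5394, -0.0194, 0.2005]
tool_rot: [-2.165, -2.276, 0.001]
ft_force: [1.1, -0.2, -1.0]
grip_width: 0.293
grip_force: 55.0
```

Request:
{"api": "jog_arm", "payload": {"rows": "0 0 3.2 0 0 0 0.8; 0 0 3 0 0 0 0.8; 0 0 0 0 0 0 0.8; 0 0 0 0 0 0 0.8"}}

```text
time: 12.7
position: [0.5403, -0.0173, 0.1399]
tool_rot: [2.164, 2.277, 0.001]
ft_force: [-0.1, -0.4, -0.5]
grip_width: 0.298
grip_force: 55.0
```

```bash
python3 - <<'E'
from h import *
show()
t,ct=cam("top"); s,cs=cam("side")
cv2.imwrite("pics/g5.png",np.hstack([cv2.resize(t[185:245,265:345],(400,300),interpolation=2),cv2.resize(s[150:225,260:360],(400,300),interpolation=2)]))
E
```

```text
t 12.7 p [ 0.5403 -0.0173  0.1399] yaw 92.92 tilt [ 0.0008 -0.0001] F [-0.12 -0.42 -0.48] gw 0.298 gf 54.999835258349776
```

View pics/g5.png

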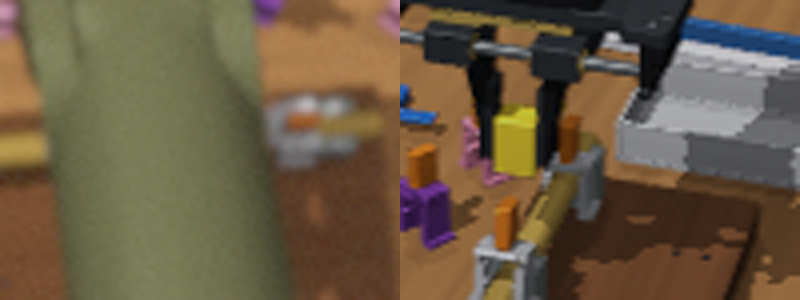

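The wedge hovers between the clips; clip2 is visibly raised at side crop (507,225). I'll descend with a small correction.

Request:
{"api": "jog_arm", "payload": {"rows": "-0.1 -0.11 2.5 0 0 0 0.8; 0 0 2 0 0 0 0.8; 0 0 1 0 0 0 0.8; 0 0 0 0 0 0 0.8; 0 0 0 0 0 0 0.8"}}

```text
time: 13.42
position: [0.5396, -0.0182, 0.0852]
tool_rot: [2.163, 2.276, 0.002]
ft_force: [0.2, 0.2, 0.1]
grip_width: 0.295
grip_force: 55.0
```

Request:
{"api": "jog_arm", "payload": {"rows": "0 0 0.3 0 0 0 0.8; 0 0 0.15 0 0 0 0.8; 0 0 0 0 0 0 0.8; 0 0 0 0 0 0 0.8"}}

```text
time: 13.92
position: [0.5392, -0.0183, 0.0807]
tool_rot: [2.163, 2.277, 0.0]
ft_force: [-2.0, -0.1, 5.6]
grip_width: 0.292
grip_force: 55.0
```

Request:
{"api": "jog_arm", "payload": {"rows": "-0.8 0 0 0 0 0 0.8; -0.8 0 0 0 0 0 0.8; -0.8 0 0 0 0 0 0.8; 0 0 0 0 0 0 0.8"}}

```text
time: 14.42
position: [0.5413, -0.0413, 0.0807]
tool_rot: [2.163, 2.277, 0.005]
ft_force: [-0.0, 3.5, 5.8]
grip_width: 0.295
grip_force: 55.0
```

Request:
{"api": "jog_arm", "payload": {"rows": "-0.8 0 0 0 0 0 0.8; -0.8 0 0 0 0 0 0.8; -0.8 0 0 0 0 0 0.8; 0 0 0 0 0 0 0.8"}}

```text
time: 14.92
position: [0.5425, -0.0666, 0.0807]
tool_rot: [2.163, 2.275, 0.003]
ft_force: [-0.0, 0.8, 5.8]
grip_width: 0.294
grip_force: 55.0
```

Request:
{"api": "jog_arm", "payload": {"rows": "-0.8 0 0 0 0 0 0.8; -0.8 0 0 0 0 0 0.8; -0.3 0 0 0 0 0 0.8; 0 0 0 0 0 0 0.8; 0 0 0 0 0 0 0.8"}}

```text
time: 15.55
position: [0.5434, -0.0858, 0.0807]
tool_rot: [2.163, 2.275, 0.002]
ft_force: [-0.4, 0.2, 6.2]
grip_width: 0.298
grip_force: 55.0
```

Request:
{"api": "jog_arm", "payload": {"rows": "-0.15 0 0 0 0 0 0.8; 0 0 0 0 0 0 0.8; 2 0 0 0 0 0 0.8; 2.5 0 0 0 0 0 0.8; 2.4 0 0 0 0 0 0.8"}}

```text
time: 16.18
position: [0.54, -0.0199, 0.0807]
tool_rot: [2.164, 2.272, -0.001]
ft_force: [0.1, -3.0, 4.9]
grip_width: 0.299
grip_force: 55.0
```

Request:
{"api": "jog_arm", "payload": {"rows": "0 0 0 0 0 0 0.8; 0 0 -3 0 0 0 0.8; 0 0 -4.5 0 0 0 0.8; 0 0 -5 0 0 0 0.8; 0 0 0 0 0 0 0.8"}}

```text
time: 16.8
position: [0.5413, -0.0189, 0.2084]
tool_rot: [2.161, 2.272, 0.006]
ft_force: [-0.2, -0.6, -1.1]
grip_width: 0.292
grip_force: 55.0
```

```bash
python3 - <<'E'
from h import *
show()
# to mat: original grasp pose
plan([(.53,.2,.20,140),(.4615,.3613,.10,173),(.4615,.3613,.0135,173)],0.8)
s,cs=cam("side")
cv2.imwrite("pics/g6.png",cv2.resize(s[150:240,260:360],(600,540),interpolation=2))
E
```

```text
t 16.8 p [ 0.5413 -0.0189  0.2084] yaw 92.85 tilt [ 0.0073 -0.0014] F [-0.18 -0.56 -1.12] gw 0.292 gf 54.99976719729602
4.38 -0.01 0.16 0.001 0.001 -0.165 0.8; 4.33 0.71 0.16 0.001 0.001 -0.164 0.8; 4.15 1.41 0.17 0.001 0.001 -0.165 0.8; 3.86 2.07 0.17 0.002 0.001 -0.164 0.8; 3.48 2.68 0.17 0.001 0.001 -0.165 0.8
3.9 1.99 2.5 0 0 -0.144 0.8; 3.58 2.53 2.5 0 0 -0.144 0.8; 3.18 3.01 2.5 0 0 -0.144 0.8; 2.71 3.44 2.51 0 0 -0.144 0.8; 0 0 4.32 0 0 0 0.8
0 0 4.33 0 0 0 0.8
```

View pics/g6.png

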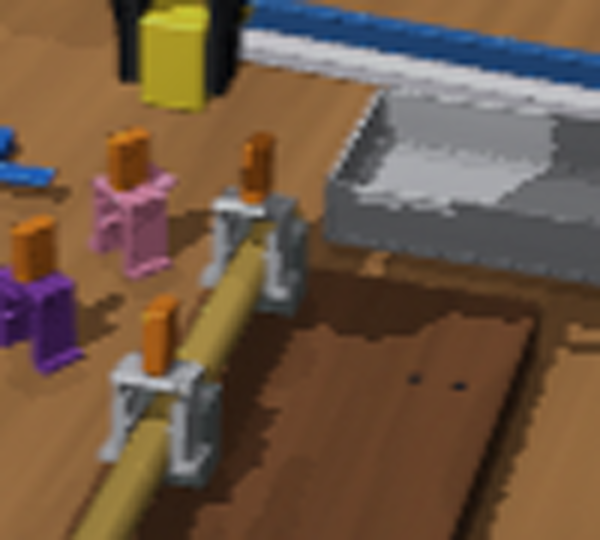

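Both clips stand raised, with the rod visible under their bridges (tabs at side crop (258,167) and (160,335)). I'll return the wedge to the mat.

Request:
{"api": "jog_arm", "payload": {"rows": "4.38 -0.01 0.16 0 0 -0.165 0.8; 4.33 0.71 0.16 0 0 -0.164 0.8; 4.15 1.41 0.17 0 0 -0.165 0.8; 3.86 2.07 0.17 0 0 -0.164 0.8; 3.48 2.68 0.17 0 0 -0.165 0.8"}}

```text
time: 17.48
position: [0.5262, 0.2011, 0.1941]
tool_rot: [-1.065, -2.953, 0.004]
ft_force: [0.3, 0.8, -1.8]
grip_width: 0.295
grip_force: 55.0
```

Request:
{"api": "jog_arm", "payload": {"rows": "3.9 1.99 2.5 0 0 -0.144 0.8; 3.58 2.53 2.5 0 0 -0.144 0.8; 3.18 3.01 2.5 0 0 -0.144 0.8; 2.71 3.44 2.5 0 0 -0.144 0.8; 0 0 4 0 0 0 0.8"}}

```text
time: 18.1
position: [0.4553, 0.3662, 0.0546]
tool_rot: [-0.177, -3.134, -0.004]
ft_force: [1.0, -0.9, -1.4]
grip_width: 0.295
grip_force: 55.0
```

Request:
{"api": "jog_arm", "payload": {"rows": "0 0 2 0 0 0 0.8; 0 0 0 0 0 0 0.8; 0 0 0 0 0 0 0.8; 0 0 0 0 0 0 0.8"}}

```text
time: 18.6
position: [0.4597, 0.3626, 0.0378]
tool_rot: [0.191, 3.134, 0.002]
ft_force: [0.4, 1.2, -0.5]
grip_width: 0.298
grip_force: 55.0
```

```bash
python3 - <<'E'
from h import *
show()
plan([(.4615,.3613,.0132,173)],0.8)
E
```

```text
t 18.6 p [0.4597 0.3626 0.0378] yaw 173.02 tilt [0.0023 0.001 ] F [ 0.38  1.17 -0.5 ] gw 0.298 gf 54.99975775368512
-0.19 -0.11 2.46 0.001 0.002 0 0.8
```

Request:
{"api": "jog_arm", "payload": {"rows": "-0.15 -0.1 1.5 0 0 0 0.8; 0 0 0.95 0 0 0 0.8; 0 0 0 0 0 0 0.8; 0 0 0 0 0 0 0.8"}}

```text
time: 19.1
position: [0.4602, 0.3606, 0.0125]
tool_rot: [0.19, 3.135, -0.003]
ft_force: [-1.9, -3.2, 10.1]
grip_width: 0.291
grip_force: 55.0
```

Request:
{"api": "jog_arm", "payload": {"rows": "0 0 0 0 0 0 -0.2; 0 0 0 0 0 0 -0.2; 0 0 0 0 0 0 -0.2; 0 0 -3 0 0 0 -0.2; 0 0 -4 0 0 0 -0.2"}}

```text
time: 19.73
position: [0.459, 0.3605, 0.0813]
tool_rot: [-0.189, -3.133, 0.002]
ft_force: [0.4, 0.2, 0.7]
grip_width: 0.598
grip_force: 0.0
```

Request:
{"api": "jog_arm", "payload": {"rows": "0 0 -4 0 0 0 -0.2; 0 0 -5 0 0 0 -0.2; 0 0 0 0 0 0 -0.2"}}

```text
time: 20.1
position: [0.4615, 0.3633, 0.1759]
tool_rot: [0.189, 3.13, 0.007]
ft_force: [-0.8, -0.3, -0.7]
grip_width: 0.6
grip_force: 0.0
```

```bash
python3 - <<'E'
from h import *
show()
t,ct=cam("top"); s,cs=cam("side")
cv2.imwrite("pics/g7.png",np.vstack([np.hstack([cv2.resize(t[190:235,265:345],(400,225),interpolation=2),cv2.resize(t[205:262,155:205],(400,225),interpolation=2)]),np.hstack([cv2.resize(s[160:235,260:360],(400,300),interpolation=2),cv2.resize(t[195:270,340:440],(400,300),interpolation=2)])]))
def tab(img,roi):
    h=cv2.cvtColor(img,cv2.COLOR_BGR2HSV); m=cv2.inRange(h,(5,150,110),(17,255,255)); x0,y0,x1,y1=roi;k=np.zeros_like(m);k[y0:y1,x0:x1]=m[y0:y1,x0:x1]
    n,l,st,ce=cv2.connectedComponentsWithStats(k); return [(st[i].tolist(),ce[i].round(1).tolist()) for i in range(1,n) if st[i,4]>4]
print(tab(t,(272,203,335,216))); print(tab(s,(278,168,308,216)))
E
```

```text
t 20.1 p [0.4615 0.3633 0.1759] yaw 173.08 tilt [0.0063 0.0041] F [-0.76 -0.3  -0.68] gw 0.6 gf 0.0
[([312, 206, 4, 2, 5], [313.8, 206.6]), ([325, 207, 6, 3, 16], [327.8, 208.0]), ([279, 211, 6, 2, 12], [281.5, 211.5])]
[([278, 171, 8, 11, 66], [281.3, 175.7]), ([299, 172, 8, 12, 57], [301.9, 176.9]), ([305, 177, 1, 5, 5], [305.0, 179.0]), ([284, 200, 7, 6, 18], [287.1, 202.6])]
```

View pics/g7.png

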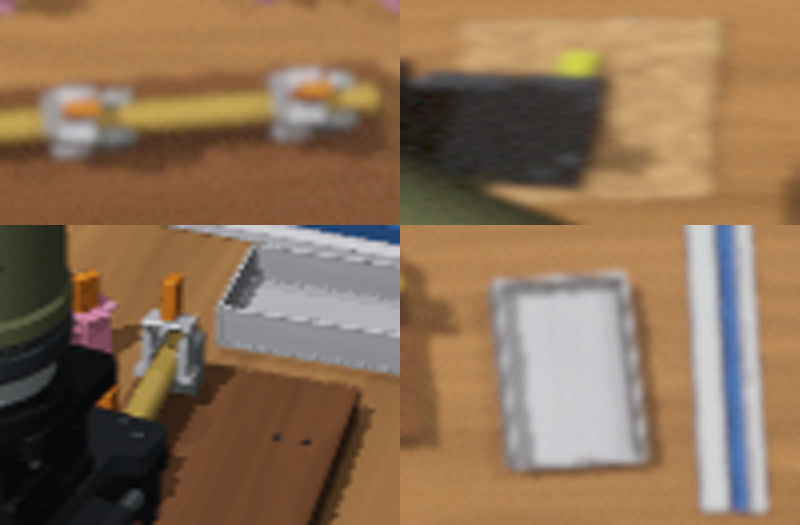

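The wedge is released on the mat, with the tip visible at (578,62). Clip1's tab is at top (327.8,208) and side (302.5,177). The tray rim corners are readable too.

```bash
python3 - <<'E'
from h import *
t,ct=cam("top"); s,cs=cam("side")
print("tab1",tri(ct,(327.8,208),cs,(302.4,177)))
c=[((u+.5)/4-.5+340,(v+.5)/4-.5+195) for u,v in((95,60),(228,50),(248,240),(108,247))]
W=[onz(ct,*p,.033)[:2] for p in c]; print("tray",np.round(W,3).tolist(),np.mean(W,0))
W=[onz(ct,*(((u+.5)/4-.5+340),((v+.5)/4-.5+195)),.01)[:2] for u,v in((287,0),(353,0),(366,288),(303,288))];print("se edge",np.round(W,3).tolist())
plan([(.53,.20,.20,140),(.5388,.0072,.20,92.9),(.5388,.0072,.15,92.9)],0)
E
```

```text
tab1 (array([ 0.54587516, -0.13359076,  0.11002843]), np.float64(0.0017168677171572337))
tray [[0.549, -0.256], [0.554, -0.364], [0.403, -0.368], [0.4, -0.258]] [ 0.47650819 -0.3114827 ]
se edge [[0.599, -0.422], [0.597, -0.476], [0.363, -0.466], [0.364, -0.416]]
-2.24 -3.77 -0.74 -0.001 0 0.144 0; -2.75 -3.41 -0.74 0 0 0.144 0; -3.22 -2.97 -0.75 -0.001 -0.001 0.145 0; -3.61 -2.48 -0.74 0 0 0.144 0; -2.61 -2.84 0 0 0 0.164 0
-3.04 -2.38 0 0 0 0.165 0; -3.39 -1.84 0 0 0 0.164 0; -3.65 -1.27 0 0 0 0.165 0; -3.81 -0.65 0 0 0 0.164 0; 0 0 5 0 0 0 0
```

Request:
{"api": "jog_arm", "payload": {"rows": "-2.24 -3.77 -0.74 0 0 0.144 0; -2.75 -3.41 -0.74 0 0 0.144 0; -3.22 -2.97 -0.75 0 0 0.145 0; -3.61 -2.48 -0.74 0 0 0.144 0; -2.61 -2.84 0 0 0 0.164 0", "force": 20}}

```text
time: 20.92
position: [0.5328, 0.1602, 0.2004]
tool_rot: [-1.321, -2.849, 0.001]
ft_force: [-0.4, 0.8, -0.2]
grip_width: 0.502
grip_force: 0.0
```

Request:
{"api": "jog_arm", "payload": {"rows": "-3.04 -2.38 0 0 0 0.165 0; -3.39 -1.84 0 0 0 0.164 0; -3.65 -1.27 0 0 0 0.165 0; -3.81 -0.65 0 0 0 0.164 0; 0 0 5 0 0 0 0"}}

```text
time: 21.55
position: [0.5419, 0.0032, 0.1526]
tool_rot: [2.17, 2.264, 0.003]
ft_force: [-0.2, 0.3, 0.4]
grip_width: 0.499
grip_force: 0.0
```

Request:
{"api": "jog_arm", "payload": {"rows": "0 0 0 0 0 0 0; 0 0 0 0 0 0 0; 0 0 0 0 0 0 0"}}

```text
time: 21.92
position: [0.5404, 0.0088, 0.1531]
tool_rot: [2.161, 2.278, 0.003]
ft_force: [0.5, -0.4, 0.1]
grip_width: 0.495
grip_force: 0.0
```

```bash
python3 - <<'E'
from h import *
show()
plan([(.5388,.0075,.12,92.9),(.5388,.0075,.099,92.9)],0)
E
```

```text
t 21.93 p [0.5404 0.0088 0.1531] yaw 93.0 tilt [ 0.0024 -0.0001] F [ 0.46 -0.41  0.07] gw 0.495 gf 0.0
-0.12 -0.17 3.31 0.002 0 0.002 0; 0 0 2.1 0 0 0 0
```

Request:
{"api": "jog_arm", "payload": {"rows": "-0.1 -0.15 2 0 0 0 0; 0 0 2 0 0 0 0; 0 0 1.4 0 0 0 0; 0 0 0 0 0 0 0; 0 0 0 0 0 0 0.95"}}

```text
time: 22.55
position: [0.5386, 0.0071, 0.0984]
tool_rot: [2.163, 2.277, 0.001]
ft_force: [0.1, -0.3, -0.8]
grip_width: 0.448
grip_force: 0.0
```

Request:
{"api": "jog_arm", "payload": {"rows": "0 0 0 0 0 0 0.95; 0 0 0 0 0 0 0.95; 0 0 0 0 0 0 0.95; 0 0 0 0 0 0 0.95; 0 0 0 0 0 0 0.95"}}

```text
time: 23.18
position: [0.5383, 0.0069, 0.0977]
tool_rot: [2.164, 2.277, 0.001]
ft_force: [1.7, 0.2, -0.3]
grip_width: 0.117
grip_force: 20.0
```

Request:
{"api": "jog_arm", "payload": {"rows": "0 0 -1 0 0 0 0.95; 0 0 -2 0 0 0 0.95; 0 0 -4 0 0 0 0.95; 0 0 -4 0 0 0 0.95; 0 0 0 0 0 0 0.95"}}

```text
time: 23.8
position: [0.5397, 0.0072, 0.2115]
tool_rot: [2.161, 2.274, 0.005]
ft_force: [0.6, -0.0, -1.5]
grip_width: 0.115
grip_force: 20.0
```

```bash
python3 - <<'E'
from h import *
show()
s,cs=cam("side");t,ct=cam("top"); cv2.imwrite("side_a.png",s)
def tab(img,roi):
    h=cv2.cvtColor(img,cv2.COLOR_BGR2HSV); m=cv2.inRange(h,(5,150,110),(17,255,255)); x0,y0,x1,y1=roi;k=np.zeros_like(m);k[y0:y1,x0:x1]=m[y0:y1,x0:x1]
    n,l,st,ce=cv2.connectedComponentsWithStats(k); return [(st[i].tolist(),ce[i].round(1).tolist()) for i in range(1,n) if st[i,4]>4]
print(tab(s,(270,100,320,216)))
print("expect old tab2",px(cs,(.5388,.0072,.1085)),"held",px(cs,np.array(ctrl.get_state()["position"])+[0,0,.01]))
plan([(.53,-.13,.20,80),(.4415,-.3115,.20,80),(.4415,-.3115,.11,80)],0.95)
E
```

```text
t 23.8 p [0.5397 0.0072 0.2115] yaw 92.92 tilt [ 0.0059 -0.0009] F [ 0.58 -0.01 -1.46] gw 0.115 gf 19.999751257128082
[([270, 143, 2, 5, 8], [270.4, 144.6]), ([283, 156, 5, 14, 51], [284.7, 162.7]), ([299, 171, 8, 10, 31], [301.7, 174.4]), ([284, 173, 2, 4, 6], [284.5, 174.5]), ([300, 182, 4, 2, 8], [301.5, 182.5])]
expect old tab2 [286.48056401 205.28522751] held [287.02575004 164.44706804]
-4.54 -0.48 0.26 0 0 0.075 0.95; -4.57 -0.14 0.26 0 0 0.075 0.95; -4.56 0.2 0.25 0 0.001 0.076 0.95; -4.85 -1.39 0 0 0 0 0.95; -4.86 -1.39 0 0 0 0 0.95
-4.85 -1.39 0 0 0 0 0.95; -4.86 -1.38 -0.01 0 0 0 0.95; 0 0 4.5 0 0 0 0.95; 0 0 4.5 0 0 0 0.95
```

Request:
{"api": "jog_arm", "payload": {"rows": "-4.54 -0.48 0.26 0 0 0.075 0.95; -4.57 -0.14 0.26 0 0 0.075 0.95; -4.56 0.2 0.25 0 0 0.076 0.95; -4.85 -1.39 0 0 0 0 0.95; -4.86 -1.39 0 0 0 0 0.95"}}

```text
time: 24.52
position: [0.4842, -0.2216, 0.1979]
tool_rot: [-2.404, -2.017, 0.002]
ft_force: [-0.6, -0.7, -0.7]
grip_width: 0.112
grip_force: 20.0
```

Request:
{"api": "jog_arm", "payload": {"rows": "-4.85 -1.39 0 0 0 0 0.95; -4.86 -1.38 0 0 0 0 0.95; 0 0 4.5 0 0 0 0.95; 0 0 4.5 0 0 0 0.95; 0 0 0 0 0 0 0.95"}}

```text
time: 25.15
position: [0.4381, -0.3091, 0.1051]
tool_rot: [-2.399, -2.012, 0.004]
ft_force: [-0.5, -0.7, -0.1]
grip_width: 0.112
grip_force: 20.0
```

Request:
{"api": "jog_arm", "payload": {"rows": "0 0 0 0 0 0 0.95; 0 0 0 0 0 0 0.95; 0 0 0 0 0 0 0.95"}}

```text
time: 25.52
position: [0.4428, -0.312, 0.1114]
tool_rot: [2.405, 2.017, 0.001]
ft_force: [-0.0, 0.2, -0.9]
grip_width: 0.116
grip_force: 20.0
```

```bash
python3 - <<'E'
from h import *
show()
plan([(.4415,-.3115,.052,80)],0.95)
E
```

```text
t 25.52 p [ 0.4428 -0.312   0.1114] yaw 79.99 tilt [ 0.002  -0.0018] F [-0.05  0.21 -0.86] gw 0.116 gf 19.999684423673898
0.02 -0.08 2.97 0.001 0.001 0 0.95; 0.01 -0.07 2.97 0.001 0 0 0.95
```

Request:
{"api": "jog_arm", "payload": {"rows": "0 -0.1 3 0 0 0 0.95; 0 0 2.4 0 0 0 0.95; 0 0 0 0 0 0 0.95; 0 0 0 0 0 0 0.95"}}

```text
time: 26.02
position: [0.4418, -0.3118, 0.0571]
tool_rot: [2.406, 2.018, 0.001]
ft_force: [0.3, 0.4, -0.6]
grip_width: 0.114
grip_force: 20.0
```

Request:
{"api": "jog_arm", "payload": {"rows": "0 0 0.4 0 0 0 0.95; 0 0 0 0 0 0 0.95; 0 0 0 0 0 0 0.95"}}

```text
time: 26.4
position: [0.4411, -0.3115, 0.0522]
tool_rot: [2.407, 2.018, 0.0]
ft_force: [-0.2, 0.4, -0.6]
grip_width: 0.114
grip_force: 20.0
```

Request:
{"api": "jog_arm", "payload": {"rows": "0 0 0.3 0 0 0 0.95; 0 0 0 0 0 0 0.95; 0 0 0 0 0 0 0.95"}}

```text
time: 26.78
position: [0.4409, -0.3113, 0.0488]
tool_rot: [-2.407, -2.019, 0.0]
ft_force: [0.0, 0.5, -0.4]
grip_width: 0.112
grip_force: 20.0
```

Request:
{"api": "jog_arm", "payload": {"rows": "0 0 0.3 0 0 0 0.95; 0 0 0 0 0 0 0.95; 0 0 0 0 0 0 0.4; 0 0 0 0 0 0 0.4; 0 0 0 0 0 0 0.4"}}

```text
time: 27.4
position: [0.4406, -0.3111, 0.0454]
tool_rot: [-2.406, -2.018, 0.0]
ft_force: [0.2, -0.7, -0.1]
grip_width: 0.283
grip_force: 0.0
```

Request:
{"api": "jog_arm", "payload": {"rows": "0 0 -3 0 0 0 0.4; 0 0 -5 0 0 0 0.4; 0 0 -6 0 0 0 0.2; 0 0 0 0 0 0 0; 0 0 0 0 0 0 0"}}

```text
time: 28.02
position: [0.4406, -0.3112, 0.1854]
tool_rot: [-2.407, -2.019, 0.001]
ft_force: [-0.6, -0.0, -0.9]
grip_width: 0.479
grip_force: 0.0
```

```bash
python3 - <<'E'
from h import *
show()
plan([(.5459,-.1336,.19,92.9),(.5459,-.1336,.15,92.9)],0)
E
```

```text
t 28.02 p [ 0.4406 -0.3112  0.1854] yaw 79.97 tilt [-0.0006  0.0001] F [-0.57 -0.04 -0.87] gw 0.479 gf 0.0
4.83 1.82 -0.12 0 0 -0.056 0; 4.72 2.09 -0.12 0 0 -0.057 0; 4.59 2.35 -0.11 0 0 -0.056 0; 4.46 2.6 -0.12 -0.001 0 -0.057 0; 0 0 4 0 0 0 0
```

Request:
{"api": "jog_arm", "payload": {"rows": "4.83 1.82 -0.12 0 0 -0.056 0; 4.72 2.09 -0.12 0 0 -0.057 0; 4.59 2.35 -0.11 0 0 -0.056 0; 4.46 2.6 -0.12 0 0 -0.057 0; 0 0 4 0 0 0 0"}}

```text
time: 28.65
position: [0.5497, -0.1279, 0.1512]
tool_rot: [2.152, 2.285, 0.007]
ft_force: [0.1, -1.0, -0.5]
grip_width: 0.497
grip_force: 0.0
```

Request:
{"api": "jog_arm", "payload": {"rows": "0 0 0 0 0 0 0; 0 0 0 0 0 0 0; 0 0 0 0 0 0 0; 0 0 0 0 0 0 0"}}

```text
time: 29.15
position: [0.5466, -0.1345, 0.1516]
tool_rot: [2.164, 2.275, 0.001]
ft_force: [0.5, 0.0, 0.7]
grip_width: 0.499
grip_force: 0.0
```

```bash
python3 - <<'E'
from h import *
show()
plan([(.5459,-.1336,.12,92.9),(.5459,-.1336,.099,92.9)],0)
E
```

```text
t 29.15 p [ 0.5466 -0.1345  0.1516] yaw 92.86 tilt [ 0.0016 -0.0008] F [0.48 0.03 0.69] gw 0.499 gf 0.0
0.09 -0.07 3.16 0.002 0.001 -0.001 0; 0 0 2.1 0 0 0 0
```

Request:
{"api": "jog_arm", "payload": {"rows": "0.08 -0.07 2 0 0 0 0; 0 0 2 0 0 0 0; 0 0 1.3 0 0 0 0; 0 0 0 0 0 0 0; 0 0 0 0 0 0 0.95"}}

```text
time: 29.78
position: [0.5461, -0.1331, 0.0984]
tool_rot: [2.163, 2.276, 0.001]
ft_force: [-0.5, -0.4, 0.2]
grip_width: 0.45
grip_force: 0.0
```

Request:
{"api": "jog_arm", "payload": {"rows": "0 0 0 0 0 0 0.95; 0 0 0 0 0 0 0.95; 0 0 0 0 0 0 0.95; 0 0 0 0 0 0 0.95; 0 0 0 0 0 0 0.95"}}

```text
time: 30.4
position: [0.5458, -0.133, 0.0977]
tool_rot: [2.164, 2.277, 0.0]
ft_force: [1.1, 0.2, 0.6]
grip_width: 0.112
grip_force: 20.0
```

Request:
{"api": "jog_arm", "payload": {"rows": "0 0 -1 0 0 0 0.95; 0 0 -2 0 0 0 0.95; 0 0 -4 0 0 0 0.95; 0 0 -4 0 0 0 0.95; 0 0 0 0 0 0 0.95"}}

```text
time: 31.02
position: [0.5474, -0.1332, 0.2117]
tool_rot: [2.16, 2.273, 0.004]
ft_force: [0.0, 0.1, -0.9]
grip_width: 0.109
grip_force: 20.0
```

```bash
python3 - <<'E'
from h import *
show()
plan([(.5115,-.3115,.20,80),(.5115,-.3115,.11,80)],0.95)
E
```

```text
t 31.02 p [ 0.5474 -0.1332  0.2117] yaw 92.93 tilt [ 0.0061 -0.0023] F [ 0.02  0.13 -0.88] gw 0.109 gf 19.999653514532838
-4.4 -1.13 0.3 0.002 0 0.056 0.95; -4.46 -0.88 0.3 0.001 0.001 0.057 0.95; -4.51 -0.62 0.29 0.002 0 0.056 0.95; -4.53 -0.36 0.3 0.001 0.001 0.057 0.95; 0 0 4.5 0 0 0 0.95
0 -0.01 4.5 0 0 0 0.95
```

Request:
{"api": "jog_arm", "payload": {"rows": "-4.4 -1.13 0.3 0 0 0.056 0.95; -4.46 -0.88 0.3 0 0 0.057 0.95; -4.51 -0.62 0.29 0 0 0.056 0.95; -4.53 -0.36 0.3 0 0 0.057 0.95; 0 0 4.5 0 0 0 0.95"}}

```text
time: 31.65
position: [0.5088, -0.3178, 0.1521]
tool_rot: [2.411, 2.005, -0.002]
ft_force: [-0.1, 0.5, -1.5]
grip_width: 0.114
grip_force: 20.0
```

Request:
{"api": "jog_arm", "payload": {"rows": "0 0 4.5 0 0 0 0.95; 0 0 0 0 0 0 0.95; 0 0 0 0 0 0 0.95; 0 0 3 0 0 0 0.95; 0 0 2.4 0 0 0 0.95"}}

```text
time: 32.28
position: [0.5113, -0.3122, 0.0539]
tool_rot: [2.403, 2.016, 0.002]
ft_force: [0.3, 0.7, -0.9]
grip_width: 0.113
grip_force: 20.0
```

Request:
{"api": "jog_arm", "payload": {"rows": "0 0 0 0 0 0 0.95; 0 0 0.4 0 0 0 0.95; 0 0 0.3 0 0 0 0.95; 0 0 0 0 0 0 0.95; 0 0 0 0 0 0 0.95"}}

```text
time: 32.9
position: [0.512, -0.3123, 0.0478]
tool_rot: [2.403, 2.015, 0.003]
ft_force: [0.0, -0.4, 6.2]
grip_width: 0.112
grip_force: 20.0
```

Request:
{"api": "jog_arm", "payload": {"rows": "0 0 0 0 0 0 0.4; 0 0 0 0 0 0 0.4; 0 0 0 0 0 0 0.4; 0 0 -3 0 0 0 0.4; 0 0 -5 0 0 0 0.4"}}

```text
time: 33.52
position: [0.5078, -0.3104, 0.1233]
tool_rot: [-2.403, -2.016, 0.002]
ft_force: [0.8, -0.9, 0.3]
grip_width: 0.298
grip_force: 0.0
```

Request:
{"api": "jog_arm", "payload": {"rows": "0 0 -6 0 0 0 0; 4.5 2.5 -1 0 0 0 0; 4.5 2.5 -1 0 0 0 0; 4.5 2.5 -1 0 0 0 0; 4.5 2.5 -1 0 0 0 0"}}

```text
time: 34.15
position: [0.64, -0.1503, 0.2248]
tool_rot: [2.408, 2.018, -0.001]
ft_force: [0.8, -0.3, -0.5]
grip_width: 0.497
grip_force: 0.0
```

Request:
{"api": "jog_arm", "payload": {"rows": "4.5 2 -1 0 0 0 0; 4.5 2 0 0 0 0 0; 0 0 0 0 0 0 0; 0 0 0 0 0 0 0"}}

```text
time: 34.65
position: [0.694, -0.0705, 0.234]
tool_rot: [-2.407, -2.019, 0.003]
ft_force: [-0.7, -1.5, -0.7]
grip_width: 0.504
grip_force: 0.0
```

```bash
python3 - <<'E'
from h import *
show()
t,ct=cam("top"); s,cs=cam("side")
cv2.imwrite("pics/g8.png",np.vstack([np.hstack([cv2.resize(t[160:280,350:450],(333,400),interpolation=2),cv2.resize(s[140:215,280:400],(640,400),interpolation=2)])])[:, :973] if 0 else np.hstack([cv2.resize(t[160:280,350:450],(333,400),interpolation=2),cv2.resize(s[140:215,300:400],(460,345),interpolation=2,).copy() if 0 else cv2.resize(s[140:227,300:400],(460,400),interpolation=2)]))
def rect(img,c,roi,z,lo,hi):
    m=cv2.inRange(cv2.cvtColor(img,cv2.COLOR_BGR2HSV),lo,hi);x0,y0,x1,y1=roi;k=np.zeros_like(m);k[y0:y1,x0:x1]=m[y0:y1,x0:x1]
    cn,_=cv2.findContours(k,cv2.RETR_EXTERNAL,cv2.CHAIN_APPROX_NONE);q=max(cn,key=cv2.contourArea)
    W=np.array([onz(c,*p,z)[:2] for p in q.reshape(-1,2)],np.float32); (cx,cy),(w,h),a=cv2.minAreaRect(W)
    ln=cv2.fitLine(np.array([onz(c,u,v,z)[:2] for v,u in zip(*np.nonzero(k))],np.float32),2,0,.01,.01).ravel()
    r=cv2.boundingRect(q); print("ctr",cx,cy,"size",w,h,"line",ln,"px box",r)
rect(t,ct,(395,150,450,285),.026,(100,110,50),(125,255,255)); rect(s,cs,(285,130,410,180),.026,(100,110,40),(125,255,255))
E
```

```text
t 34.65 p [ 0.694  -0.0705  0.234 ] yaw 79.97 tilt [-0.0013 -0.001 ] F [-0.66 -1.5  -0.65] gw 0.504 gf 0.0
ctr 0.531742513179779 -0.46441709995269775 size 0.008182578720152378 0.28991633653640747 line [ 0.99955636 -0.0297846   0.53309375 -0.46451572] px box (425, 170, 7, 90)
ctr 0.5324457287788391 -0.4554331302642822 size 0.03909236192703247 0.30081939697265625 line [ 0.9994588  -0.03289528  0.5265494  -0.45493615] px box (296, 145, 89, 21)
```

View pics/g8.png

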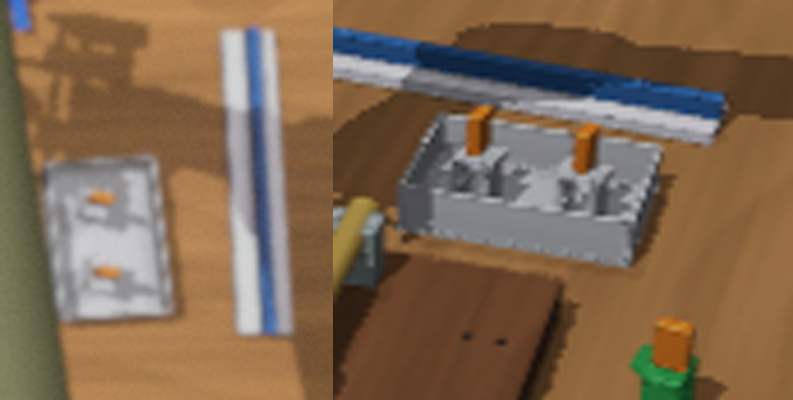

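Both clips stand in the tray (top crop (100,198) and (107,272)). The straightedge has been knocked about 2 cm: the rib now runs from (252,30) to (270,333) in the top crop. I'll triangulate its end height and plan the grasp.

```bash
python3 - <<'E'
from h import *
t,ct=cam("top"); s,cs=cam("side")
f=lambda u,v:((u+.5)/3.33-.5+350,(v+.5)/3.333-.5+160)
print("rib -x end",tri(ct,f(270,333),cs,((390+.5)/4.6-.5+300,(91+.5)/4.6-.5+140)))
c=np.mean([onz(ct,*f(*p),.01)[:2] for p in((222,32),(275,30),(237,333),(291,332))],0); print("plate ctr",c)
plan([(.62,-.30,.20,40),(.557,-.465,.09,-1.8)],0)
E
```

```text
rib -x end (array([ 0.38487324, -0.45774028,  0.03436433]), np.float64(1.6415587212329825e-05))
plate ctr [ 0.53520841 -0.46627242]
-4.75 -0.65 0.7 0 0 0.139 0; -4.79 0.02 0.7 0 0 0.139 0; -4.75 0.68 0.7 0 0 0.139 0; -4.61 1.33 0.7 0 0 0.139 0; -4.37 1.96 0.69 0.001 0.001 0.139 0
-3.09 1.72 2.2 0 0 0.146 0; -2.8 2.15 2.2 0 0 0.146 0; -2.46 2.53 2.2 0 0 0.146 0; -2.07 2.87 2.2 0 0 0.146 0; -1.63 3.14 2.2 0 0 0.145 0
```

Request:
{"api": "jog_arm", "payload": {"rows": "-4.75 -0.65 0.7 0 0 0.139 0; -4.79 0.02 0.7 0 0 0.139 0; -4.75 0.68 0.7 0 0 0.139 0; -4.61 1.33 0.7 0 0 0.139 0; -4.37 1.96 0.7 0 0 0.139 0", "force": 50}}

```text
time: 35.48
position: [0.6198, -0.3007, 0.1999]
tool_rot: [2.953, 1.069, 0.0]
ft_force: [0.0, -0.1, 0.1]
grip_width: 0.504
grip_force: 0.0
```

Request:
{"api": "jog_arm", "payload": {"rows": "-3.09 1.72 2.2 0 0 0.146 0; -2.8 2.15 2.2 0 0 0.146 0; -2.46 2.53 2.2 0 0 0.146 0; -2.07 2.87 2.2 0 0 0.146 0; -1.63 3.14 2.2 0 0 0.145 0"}}

```text
time: 36.1
position: [0.5571, -0.4654, 0.0894]
tool_rot: [3.14, -0.055, 0.0]
ft_force: [0.8, -0.4, 0.6]
grip_width: 0.502
grip_force: 0.0
```

Request:
{"api": "jog_arm", "payload": {"rows": "0 0 0 0 0 0 0; 0 0 0 0 0 0 0; 0 0 0 0 0 0 0; 0 0 0 0 0 0 0"}}

```text
time: 36.6
position: [0.5597, -0.4623, 0.0907]
tool_rot: [3.141, -0.041, 0.002]
ft_force: [0.5, -0.2, 0.9]
grip_width: 0.497
grip_force: 0.0
```

```bash
python3 - <<'E'
from h import *
show()
plan([(.559,-.465,.045,-1.8),(.559,-.465,.0135,-1.8)],0)
E
```

```text
t 36.6 p [ 0.5597 -0.4623  0.0907] yaw -1.5 tilt [ 0.0014 -0.0004] F [ 0.5  -0.18  0.95] gw 0.497 gf 0.0
-0.07 0.27 4.57 0 -0.001 0.005 0; 0 0 3.15 0 0 0 0
```

Request:
{"api": "jog_arm", "payload": {"rows": "-0.05 0.25 4 0 0 0.005 0; 0 0 2.5 0 0 0 0; 0 0 1 0 0 0 0; 0 0 0 0 0 0 0; 0 0 0 0 0 0 0.95"}}

```text
time: 37.22
position: [0.5591, -0.4663, 0.0164]
tool_rot: [3.14, -0.052, 0.003]
ft_force: [0.5, 0.1, 0.7]
grip_width: 0.452
grip_force: 0.0
```

Request:
{"api": "jog_arm", "payload": {"rows": "0 0 0 0 0 0 0.95; 0 0 0 0 0 0 0.95; 0 0 0 0 0 0 0.95; 0 0 0 0 0 0 0.95; 0 0 0 0 0 0 0.95"}}

```text
time: 37.85
position: [0.5582, -0.4666, 0.0152]
tool_rot: [3.14, -0.052, 0.001]
ft_force: [0.0, -2.5, 2.5]
grip_width: 0.128
grip_force: 50.0
```

```bash
python3 - <<'E'
from h import *
show()
plan([(.559,-.465,.17,-1.8),(.56,-.2,.20,45),(.4841,.0201,.17,92.9),(.4841,.0201,.10,92.9)],0.95)
E
```

```text
t 37.85 p [ 0.5582 -0.4666  0.0152] yaw -1.92 tilt [ 0.0007 -0.0014] F [ 0.01 -2.53  2.54] gw 0.128 gf 50.0007963180542
0.03 -0.05 -5.16 0 0 -0.001 0.95; 0.03 -0.05 -5.16 0.001 0 -0.001 0.95; 0.03 -0.05 -5.16 0 -0.001 0 0.95; -0.15 -5.3 -0.6 0 0 -0.163 0.95; 0.72 -5.25 -0.6 0 0 -0.163 0.95
1.56 -5.06 -0.6 0 0 -0.164 0.95; 2.36 -4.74 -0.6 0 0 -0.163 0.95; 3.1 -4.3 -0.61 0 0 -0.164 0.95; 2.04 -4.19 0.6 0 0 -0.167 0.95; 2.71 -3.79 0.6 0 0 -0.167 0.95
3.3 -3.28 0.6 0 0 -0.167 0.95; 3.8 -2.69 0.6 0 0 -0.167 0.95; 4.19 -2.03 0.6 0 0 -0.168 0.95; 0 0 3.5 0 0 0 0.95; 0.01 0.01 3.5 0 0 0 0.95
```

Request:
{"api": "jog_arm", "payload": {"rows": "0 0 -3 0 0 0 0.95; 0 0 -4 0 0 0 0.95; 0 0 -4.5 0 0 0 0.95; 0 0 -4 0 0 0 0.95; 0 0 0 0 0 0 0.95", "force": 58}}

```text
time: 38.48
position: [0.5598, -0.4663, 0.1731]
tool_rot: [3.138, -0.052, 0.008]
ft_force: [0.5, 0.5, -3.4]
grip_width: 0.129
grip_force: 58.0
```

Request:
{"api": "jog_arm", "payload": {"rows": "-0.15 -5.3 -0.6 0 0 -0.163 0.95; 0.72 -5.25 -0.6 0 0 -0.163 0.95; 1.56 -5.06 -0.6 0 0 -0.164 0.95; 2.36 -4.74 -0.6 0 0 -0.163 0.95; 3.1 -4.3 -0.6 0 0 -0.164 0.95"}}

```text
time: 39.1
position: [0.5577, -0.1982, 0.1967]
tool_rot: [-2.897, -1.207, 0.005]
ft_force: [0.3, -0.4, -3.6]
grip_width: 0.129
grip_force: 58.0
```

Request:
{"api": "jog_arm", "payload": {"rows": "2.04 -4.19 0.6 0 0 -0.167 0.95; 2.71 -3.79 0.6 0 0 -0.167 0.95; 3.3 -3.28 0.6 0 0 -0.167 0.95; 3.8 -2.69 0.6 0 0 -0.167 0.95; 4.19 -2.03 0.6 0 0 -0.168 0.95"}}

```text
time: 39.72
position: [0.4813, 0.021, 0.1669]
tool_rot: [-2.157, -2.278, 0.004]
ft_force: [-0.3, 0.9, -3.4]
grip_width: 0.13
grip_force: 58.0
```

Request:
{"api": "jog_arm", "payload": {"rows": "0 0 0 0 0 0 0.95; 0 0 3 0 0 0 0.95; 0 0 3.5 0 0 0 0.95; 0 0 0 0 0 0 0.95; 0 0 0 0 0 0 0.95"}}

```text
time: 40.35
position: [0.484, 0.0192, 0.1048]
tool_rot: [-2.167, -2.274, -0.0]
ft_force: [0.5, 0.6, -2.7]
grip_width: 0.131
grip_force: 58.0
```

```bash
python3 - <<'E'
from h import *
show()
t,ct=cam("top"); s,cs=cam("side"); cv2.imwrite("side_b.png",s);cv2.imwrite("top_b.png",t)
m=cv2.inRange(cv2.cvtColor(s,cv2.COLOR_BGR2HSV),(100,110,40),(125,255,255)); k=np.zeros_like(m);k[150:330,250:370]=m[150:330,250:370]
n,l,st,ce=cv2.connectedComponentsWithStats(k); print([(st[i].tolist()) for i in range(1,n) if st[i,4]>30])
plan([(.4841,.0201,.060,92.9)],0.95)
E
```

```text
t 40.35 p [0.484  0.0192 0.1048] yaw 92.76 tilt [-0.0004  0.0004] F [ 0.55  0.6  -2.7 ] gw 0.131 gf 57.99317479133606
[[250, 171, 16, 19, 136], [289, 203, 20, 44, 273]]
0.09 -0.1 4.59 0.002 0 -0.002 0.95
```

Request:
{"api": "jog_arm", "payload": {"rows": "0.08 -0.03 3 0 0 -0.002 0.95; 0 0 2.2 0 0 0 0.95; 0 0 0 0 0 0 0.95; 0 0 0 0 0 0 0.95"}}

```text
time: 40.95
position: [0.4849, 0.0202, 0.0541]
tool_rot: [2.163, 2.276, 0.002]
ft_force: [0.3, 0.2, -2.2]
grip_width: 0.132
grip_force: 58.0
```

Request:
{"api": "jog_arm", "payload": {"rows": "0 0 0.5 0 0 0 0.95; 0 0 0 0 0 0 0.95; 0 0 0 0 0 0 0.95"}}

```text
time: 41.32
position: [0.4838, 0.0202, 0.0479]
tool_rot: [2.164, 2.277, 0.0]
ft_force: [1.2, 0.4, -3.0]
grip_width: 0.13
grip_force: 58.0
```

Request:
{"api": "jog_arm", "payload": {"rows": "0 0 0.2 0 0 0 0.95; 0 0 0 0 0 0 0.95; 0 0 0 0 0 0 0.95"}}

```text
time: 41.7
position: [0.4836, 0.0202, 0.0456]
tool_rot: [2.164, 2.277, -0.0]
ft_force: [-0.4, 0.2, -3.7]
grip_width: 0.132
grip_force: 58.0
```

Request:
{"api": "jog_arm", "payload": {"rows": "0 0 0.1 0 0 0 0.95; 0 0 0 0 0 0 0.95; 0 0.4 0 0 0 0 0.95; 0 0.4 0 0 0 0 0.95; 0 0 0 0 0 0 0.95", "force": 20}}

```text
time: 42.32
position: [0.4917, 0.0205, 0.0451]
tool_rot: [2.164, 2.277, -0.001]
ft_force: [-2.2, -0.0, 5.3]
grip_width: 0.136
grip_force: 20.0
```

Request:
{"api": "jog_arm", "payload": {"rows": "0 0.15 0 0 0 0 0.95; 0 0 0 0 0 0 0.95; 0 0 0 0 0 0 0.95"}}

```text
time: 42.7
position: [0.4923, 0.0205, 0.0451]
tool_rot: [-2.164, -2.276, 0.003]
ft_force: [-5.2, 0.4, 8.1]
grip_width: 0.133
grip_force: 20.0
```

Request:
{"api": "jog_arm", "payload": {"rows": "0 0.15 0 0 0 0 0.95; 0 0 0 0 0 0 0.95; 0 0 0 0 0 0 0.95"}}

```text
time: 43.08
position: [0.4939, 0.0207, 0.0451]
tool_rot: [-2.164, -2.277, 0.002]
ft_force: [-5.7, -1.4, 7.7]
grip_width: 0.138
grip_force: 20.0
```

Request:
{"api": "jog_arm", "payload": {"rows": "0 0.1 0 0 0 0 0.95; 0 0 0 0 0 0 0.95; 0 0 0 0 0 0 0.95"}}

```text
time: 43.45
position: [0.4948, 0.0207, 0.0451]
tool_rot: [-2.164, -2.276, 0.003]
ft_force: [-5.4, -0.3, 8.1]
grip_width: 0.138
grip_force: 20.0
```

Request:
{"api": "jog_arm", "payload": {"rows": "0 0.1 0 0 0 0 0.95; 0 0 0 0 0 0 0.95; 0 0 0 0 0 0 0.95"}}

```text
time: 43.82
position: [0.4958, 0.0208, 0.0451]
tool_rot: [-2.164, -2.277, 0.003]
ft_force: [-5.7, -0.4, 7.2]
grip_width: 0.134
grip_force: 20.0
```

Request:
{"api": "jog_arm", "payload": {"rows": "0 0.1 0 0 0 0 0.95; 0 0 0 0 0 0 0.95; 0 0 0 0 0 0 0.95"}}

```text
time: 44.2
position: [0.4968, 0.0208, 0.0451]
tool_rot: [-2.164, -2.276, 0.003]
ft_force: [-6.0, -0.2, 6.6]
grip_width: 0.137
grip_force: 20.0
```

Request:
{"api": "jog_arm", "payload": {"rows": "0 0.1 0 0 0 0 0.95; 0 0 0 0 0 0 0.95; 0 0 0 0 0 0 0.95"}}

```text
time: 44.58
position: [0.4971, 0.0207, 0.0451]
tool_rot: [-2.163, -2.276, 0.005]
ft_force: [-8.0, -0.5, 9.4]
grip_width: 0.14
grip_force: 20.0
```

Request:
{"api": "jog_arm", "payload": {"rows": "0 0.1 0 0 0 0 0.95; 0 0 0 0 0 0 0.95; 0 0 0 0 0 0 0.95"}}

```text
time: 44.95
position: [0.4972, 0.0208, 0.0451]
tool_rot: [-2.162, -2.275, 0.007]
ft_force: [-9.5, -0.4, 11.8]
grip_width: 0.132
grip_force: 20.0
```

Request:
{"api": "jog_arm", "payload": {"rows": "0 0.15 0 0 0 0 0.95; 0 0 0 0 0 0 0.95; 0 0 0 0 0 0 0.95"}}

```text
time: 45.32
position: [0.4972, 0.0208, 0.045]
tool_rot: [-2.161, -2.274, 0.011]
ft_force: [-13.2, -1.5, 15.9]
grip_width: 0.136
grip_force: 20.0
```

```bash
python3 - <<'E'
from h import *
show(); print(ctrl.get_state()["torque"])
E
```

```text
t 45.33 p [0.4972 0.0208 0.045 ] yaw 92.92 tilt [-0.0086 -0.0019] F [-13.22  -1.5   15.89] gw 0.136 gf 20.03430426120758
[-0.14210831  2.94770069 -0.00448442]
```

Firm contact at x = 0.4972. I'll ease off, release slightly and rise.

Request:
{"api": "jog_arm", "payload": {"rows": "0 -0.2 -0.05 0 0 0 0.95; 0 0 0 0 0 0 0.95; 0 0 0 0 0 0 0.5; 0 0 0 0 0 0 0.5; 0 0 0 0 0 0 0.5"}}

```text
time: 45.95
position: [0.4997, 0.021, 0.0452]
tool_rot: [2.164, 2.277, 0.001]
ft_force: [-0.5, -0.2, -0.5]
grip_width: 0.24
grip_force: 0.0
```

Request:
{"api": "jog_arm", "payload": {"rows": "0 0 -1 0 0 0 0.5; 0 0 -2 0 0 0 0.5; 0 0 -4 0 0 0 0.5; 0 0 -5 0 0 0 0.5; 0 0 -5 0 0 0 0.5"}}

```text
time: 46.58
position: [0.4991, 0.0212, 0.2174]
tool_rot: [2.163, 2.277, 0.001]
ft_force: [0.1, 0.2, -0.2]
grip_width: 0.248
grip_force: 0.0
```

Request:
{"api": "jog_arm", "payload": {"rows": "0 -4 -3 0 0 0 0.5; -5 0 -3 0 0 0.15 0.5; -5 0 -3 0 0 0.15 0.5; -5 -1 0 0 0 0.15 0.5; -5 -1 0 0 0 0.15 0.5"}}

```text
time: 47.2
position: [0.4057, -0.1704, 0.3063]
tool_rot: [2.742, 1.529, 0.002]
ft_force: [-0.0, -0.8, -0.5]
grip_width: 0.251
grip_force: 0.0
```

Request:
{"api": "jog_arm", "payload": {"rows": "-5 0 0 0 0 0.15 0.5; -5 0 0 0 0 0.15 0.5; -5 0 0 0 0 0.15 0.5; 0 0 0 0 0 0 0.5; 0 0 0 0 0 0 0.5"}}

```text
time: 47.82
position: [0.3109, -0.2824, 0.3058]
tool_rot: [3.013, 0.888, 0.002]
ft_force: [-0.1, -1.2, -0.5]
grip_width: 0.251
grip_force: 0.0
```

```bash
python3 - <<'E'
from h import *
show()
t,ct=cam("top"); s,cs=cam("side")
A=cv2.resize(t[195:260,155:345],(800,274),interpolation=2); B=np.hstack([cv2.resize(s[165:310,230:360],(290,323),interpolation=2),cv2.resize(s[310:372,210:290],(255,323),interpolation=2),cv2.resize(t[190:270,350:415],(255,323),interpolation=2)])
cv2.imwrite("pics/g9.png",np.vstack([A,B]))
for n,img,c,roi in(("top",t,ct,(215,205,345,255)),("side",s,cs,(240,170,345,300))):
    m=cv2.inRange(cv2.cvtColor(img,cv2.COLOR_BGR2HSV),(100,110,40),(125,255,255));x0,y0,x1,y1=roi;k=np.zeros_like(m);k[y0:y1,x0:x1]=m[y0:y1,x0:x1]
    W=np.array([onz(c,u,v,.056)[:2] for v,u in zip(*np.nonzero(k))],np.float32); ln=cv2.fitLine(W,2,0,.01,.01).ravel()
    print(n,len(W),"slope dx/dy",ln[0]/ln[1],"pt",ln[2:],"y ext",W[:,1].min(),W[:,1].max())
E
```

```text
t 47.83 p [ 0.3109 -0.2824  0.3058] yaw 32.83 tilt [ 0.0013 -0.0003] F [-0.06 -1.17 -0.46] gw 0.251 gf 0.0
top 201 slope dx/dy -0.053259652 pt [ 0.49657294 -0.00329612] y ext -0.14772253 0.14150557
side 665 slope dx/dy -0.7970577 pt [ 0.55827904 -0.03406188] y ext -0.21693064 0.1619343
```

View pics/g9.png

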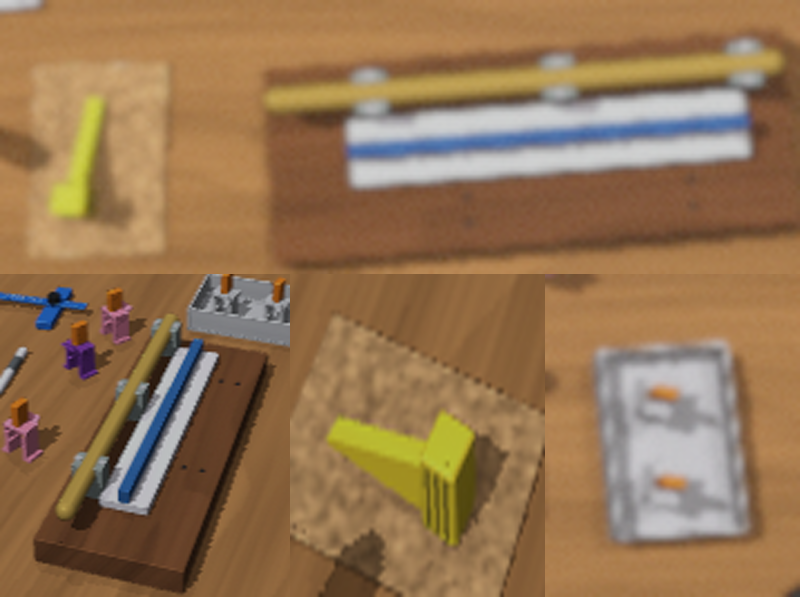

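The final picture shows the straightedge flat on the stile, flush along all three guides. Its slope is -0.053 against the rod's -0.050, and it sits about 10 mm from the middle guide's centre. The wedge lies flat on the mat and both clips stand in the tray.

```bash
python3 -c "
from h import *
print(ticket.close_job())"
```

```text
the job is handed in; nothing more can be done
None
```

The job is handed in, with no verdict returned. Both clips present (clip3 was absent) were sprung off and stand in the tray, the wedge lies flat on the mat, and the straightedge was pushed firmly against the guides, looks flush with all three in the last picture, and is released.

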